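# Put the scraper away and peel the stuck cover off the tray stack

## Task

First put away the scraper that lies on the aluminium cover: slide it blade first into the slot of its wooden holder until it is home, leave it lying flat on the holder and let go. Then take the cover by the red tab at its corner and peel it off the stack of blue trays: tip it up, tab corner first, clearly tilted while the opposite corner still sits on the trays, then lift it clear and show it above the white pad: the program finishes while still holding the cover by the tab, roughly level, still, centred over the pad and at least 15 cm above the bench. Leave the other things alone.

Things in the scene. Friction and masses are not known exactly. Their poses are not given: they have to be found in the camera images.
- scraper_grip (a point): Scraper: wooden handle block 80 long x 24 wide x 22 high, steel blade 75 long x 50 wide x 4 thick; both undersides level, so it lies flat. At the start it lies on the cover, blade toward the cover's +x. This point: half-way up the handle (11 mm above the underside) at the tool's balance point, 20 mm behind the handle's blade end. x along the tool to the blade, y across, z up.
- scraper_tip (a point): Middle of the scraper blade's front edge, 95 mm ahead (+x) of the balance point, 2 mm above the underside; same axes.
- scraper: The scraper itself (loose, 0.10 to 0.16 kg): the point on its underside, 11 mm below the balance point.
- holder: Fixed wooden scraper holder. Origin: on the bench below the middle of the slot's mouth; x points into the slot, y across, z up. Floor plate 84 wide, top at z = 8, from x = -104 to 66, carries handle and blade. Slot: x = 0 (mouth) to back wall at 60, 64 wide, z = 8 to 20, open to -x only; bridge over it, top at z = 30. Home: blade edge 40 mm or more past the mouth.
- stack: Fixed carrier plate 196 (x) x 146 (y) x 8 with nested blue trays clamped on it. Origin: centre of its underside; z up. The top tray's rim (164x114) at z = 52 carries the cover. Four sprung steel buttons at x = -60 and 60 in both long sides, 7 mm under the rim, press on the inside of the cover's skirt, so the cover sticks, hardest at +x; a straight pull at the tab takes 14 to 20 N, tipping up the tab corner less.
- cover_tab (a point): Centre of the cover's red upright tab: 30 wide x 8 thick x 28 high, standing on the sheet, from 14 mm below to 14 mm above this point. Axes are the cover's. The tab's 30 mm width lies along the cover's (1, 1, 0); it is pinched along (1, -1, 0). It is at (-68, -43, 17) mm in the cover's frame.
- cover_centre (a point): Cover: aluminium sheet 176 (x) x 126 (y) x 3 with a turned-down skirt, 14 deep on the long sides, 10 at the ends. This point: middle of the sheet's underside, which rests on the tray rim; the top is 3 mm above it. x along the long side, y along the short one, z up; the tab is at the -x, -y corner.
- cover_far (a point): The corner of the cover opposite the tab, at (88, 63, 0) mm in the cover's frame.
- cover: The cover itself (loose, 0.16 to 0.26 kg); same point and axes as cover_centre.
- pad: White plastic inspection pad, 120x120x3, fixed flat on the bench. Origin: centre of its underside.
- paste_tin: Bystander (loose): round white tin with a green lid, 63 mm diameter, 31 high mm; origin at the middle of its underside.
- nut_2: Bystander (loose): dark hex nut lying flat, 24x27x13 mm; origin at the middle of its underside.
- bolt_2: Bystander (loose): dark grey hex bolt lying down, 27x71x24 mm; origin at the middle of its underside.

How it is judged:
On the way, in this order (a step that is already met when the one before it is completed fails the run):
1. the scraper lies home in its holder, blade in the slot, let go (x of scraper_tip in the frame of holder above 0.04 m and y of scraper_tip in the frame of holder between -0.01 and 0.01 m and z of scraper_tip in the frame of holder between 0.005 and 0.02 m and angle between the x axis of scraper_tip and the x axis of holder, either way round below 0.25 rad and angle between scraper's own z axis and vertical below 0.12 rad and contact force between scraper and the fingers below 0.2 N), for 0.2 s.
2. the cover's tab corner is lifted while the opposite corner still sits on the trays (angle between cover_centre's own z axis and vertical above 0.08 rad and z of cover_far in the frame of stack below 0.062 m and z of cover_tab in the frame of stack above 0.081 m and contact force between cover and the fingers above 1 N), for 0.05 s.
At the end, for the whole second after the job is handed in: Scraper let go, flat within 7 degrees, blade edge at least 40 mm inside the slot, within 10 mm of its middle, in line within 14 degrees. Cover held by its tab, still, off the trays, its middle within 50 mm of the pad's centre and over 150 mm high, far corner over 100 mm high, tilt under 28 degrees (all of step 1 and height (world z) of cover_centre above 0.15 m and height (world z) of cover_far above 0.1 m and horizontal distance between cover_centre and pad below 0.05 m and angle between cover_centre's own z axis and vertical below 0.5 rad and contact force between cover and the fingers above 1 N and contact force between cover and stack below 0.1 N and distance between cover_tab and the grasp point below 0.04 m and linear speed of cover below 0.03 m/s); the arm keeps its last pose, push and grip.
It fails at once if a bystander is pushed more than 3 cm (distance of any of paste_tin, nut_2, bolt_2 from where it was at the start of the episode above 0.03 m).
It also fails if it takes over 48 s, if anything falls off the work surface, if the arm or the gripper's body presses on something with over 40 N, if the wrist force passes 120 N, or if a joint passes its speed limit or range.

## Robot

A 6-joint arm with a two-finger parallel gripper is mounted at the origin on the work surface; the furniture and walls round the work are solid. World frame = base frame: x ahead of the robot, y to its left, z up, the work surface at z = 0. Lengths are in m, angles in rad, forces in N, time in s.
With the tool pointing down it reaches from about 0.35 to 0.925 m from the base axis. Payload 6.4 kg.
Tool frame: the origin (TCP) lies midway between the tips of the shut fingers; the grasp point (between the pads) lies 19 mm behind it; z points along the fingers, y is the direction in which the jaws open and shut (so a half turn about z gives the same grasp; the last joint's range is limited). The gripper opens to 85 mm and grips with 20 to 120 N. Pads are 22 mm wide; open, the fingers measure 114 mm over their backs; the gripper's body (76 mm by 85 mm) begins 54 mm behind the grasp point. The pads swing forward as they close: fully open they stand 13 mm farther back than shut.
Start: joints at [-1.391, 0.245, 1.558, -0, 1.339, -0.174], TCP at [0.225, -0.61, 0.197] pointing down, gripper open.
Joint ranges: [-3.13, 3.13], [-1.02, 2.26], [0.13, 2.54], [-0.95, 4.09], [0.21, 2.88], [-2.74, 2.74]. Speed limits (rad/s): [2.57, 2.57, 3.14, 3.14, 3.14, 3.14].

## Interface

Orientations are given as a unit quaternion [w, x, y, z].
In Python, from rig import ctrl gives the robot as it stands.
- The arm moves only by the shell command python3 -m crank 'ROWS'. ROWS is JSON, a list that holds one entry, the list of rows, each a list of 7 numbers: the closure, from -1 (fully open) to 1 (shut), then the shift along the tool's x, y, z in cm, then the turn, a rotation vector about the tool's x, y, z in rad. In form: [[[fingers, tx, ty, tz, ax, ay, az], ...]]. A call has 1 to 10 rows; each row is the pose to reach, as a shift and turn from the pose measured when the call began, along the tool's axes at that moment; what a row does not reach only later rows make up. A row lasts 1/12 s, in which the tool goes at most 41.7 mm and 7.16 degrees, less where a joint would pass 70% of its speed; a pose out of reach is approached as far as the arm can. A call with a gripper value outside its range is refused whole. The fingers move at their own pace and stop on an object; the grip force is fixed at half the most. Time passes only in rows, so rows that repeat a pose let the fingers close. It gives the time, the measured TCP pose, the force and the opening at its end, in the units of the state.
- ctrl.state(): the state, without advancing time (a new reading comes with each control period).
- ctrl.camera(name): name is "side" or "top"; returns a dict with "color" (420x560x3 uint8, red, green, blue), "fov_y" (degrees; the focal length in pixels is half the picture's height over the tangent of half this angle, whatever the lens; pixels are square), "cx", "cy" (the principal point, pixels), "view" (4x4, takes a point from world to camera coordinates). Camera axes: x right, y down, z forward; pixel columns grow to the right and rows downward; lengths in m; the calibration is good to about 2 mm. A picture is of the moment at which its call begins. There is no depth.
- ctrl.hand_in(): hands the job in, once; it reports no verdict.
The state is a dict: "clock": time; "qpos": joint angles; "joint_vel": joint speeds; "joint_torque": joint torques, N m; "tool_pos": TCP position; "ee_rot": TCP orientation; "contact_force": force on the tool from outside, world axes, zero at the start; "wrist_torque": the same for the moment, N m; "gripper_width": finger opening in m.
Only numpy, scipy, OpenCV 4.12 (cv2) and the standard library are available. Lean on these libraries where they do the work, as an engineer would, in place of code of your own. Each camera call takes 0.05 s, during which the arm holds its last target.

## Working session

There is one attempt and no reset: what is moved stays moved. The work goes in short steps, Python scripts to look and compute and a shell command to move; the robot and the scene stay as the last step left them, time stands still between calls to the robot, and variables do not carry over. Pictures are saved under pics/ and viewed, and the job is handed in when it is done.

```bash
mkdir -p pics; ls; python3 - <<'E'
from rig import ctrl
import cv2,numpy as np
np.set_printoptions(precision=4,suppress=True)
s=ctrl.state()
for k,v in s.items(): print(k,v)
for n in("side","top"):
    c=ctrl.camera(n); print(n,c["fov_y"],c["cx"],c["cy"]);print(np.array(c["view"]))
    cv2.imwrite(f"pics/{n}0.png",c["color"][:,:,::-1])
E
```

```text
pics
clock 0.0
qpos [-1.3912  0.2458  1.559  -0.      1.3387 -0.1741]
joint_vel [-0.0014 -0.0009 -0.0007 -0.0002 -0.0006  0.0002]
joint_torque [  0.0012 -42.9501 -32.6134  -0.0001   0.0053   0.    ]
tool_pos [ 0.2251 -0.6091  0.1962]
ee_rot [-0.0009  0.9844  0.176  -0.    ]
contact_force [-0.1064 -0.5079  1.0942]
wrist_torque [-0.0182  0.0186  0.0081]
gripper_width 0.08505315845727981
side 50.2353850170618 274.96020499627133 211.48548686275413
[[ 0.9849 -0.1726 -0.0114 -0.5209]
 [-0.1023 -0.5281 -0.843  -0.0324]
 [ 0.1395  0.8315 -0.5378  1.0802]
 [ 0.      0.      0.      1.    ]]
top 50.598435066258645 277.6411830350021 207.78913276818832
[[ 0.0035 -1.      0.0077 -0.2765]
 [-0.9892 -0.0046 -0.1465  0.4714]
 [ 0.1465 -0.0071 -0.9892  0.8331]
 [ 0.      0.      0.      1.    ]]
```

View pics/side0.png

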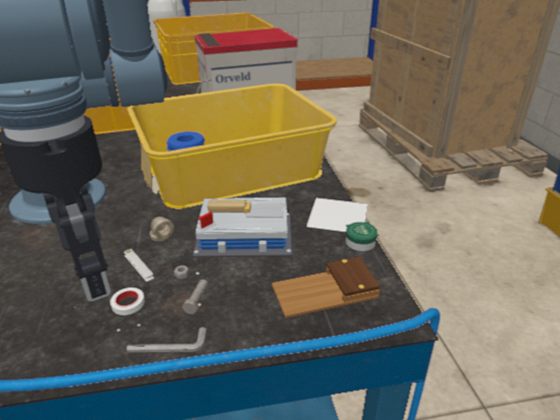

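View pics/top0.png

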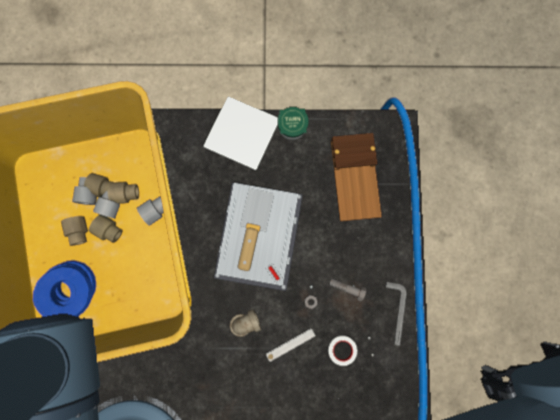

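The top view shows +x up and +y left. In it, the cover is at about (258,236), the scraper handle at (249,247), the red tab at (273,272), the holder at (357,177) with its mouth toward the bottom, the pad at (241,133) and the tin at (293,122). I'll zoom in to measure.

```bash
cat > h.py <<'E'
import cv2,numpy as np
from rig import ctrl
from scipy.spatial.transform import Rotation as R
np.set_printoptions(precision=4,suppress=True)
def cam(n):
    c=ctrl.camera(n); c["view"]=np.array(c["view"]); c["f"]=210/np.tan(np.radians(c["fov_y"])/2); return c
def ray(c,px):
    V=c["view"]; d=np.array([(px[0]-c["cx"])/c["f"],(px[1]-c["cy"])/c["f"],1.]); d=V[:3,:3].T@d
    return -V[:3,:3].T@V[:3,3], d/np.linalg.norm(d)
def onz(c,px,z):
    o,d=ray(c,px); return o+d*(z-o[2])/d[2]
def proj(c,p):
    q=c["view"][:3,:3]@np.asarray(p)+c["view"][:3,3]; return np.array([c["cx"]+c["f"]*q[0]/q[2],c["cy"]+c["f"]*q[1]/q[2]])
def tri(c1,p1,c2,p2):
    o1,d1=ray(c1,p1);o2,d2=ray(c2,p2)
    A=np.stack([d1,-d2],1);t=np.linalg.lstsq(A,o2-o1,rcond=None)[0]
    a=o1+d1*t[0];b=o2+d2*t[1];return (a+b)/2,np.linalg.norm(a-b)
def crop(c,x0,y0,w,h,k,name):
    im=c["color"][y0:y0+h,x0:x0+w,::-1]
    cv2.imwrite(name,cv2.resize(np.ascontiguousarray(im),None,fx=k,fy=k,interpolation=cv2.INTER_CUBIC))
def tool():
    s=ctrl.state();q=s["ee_rot"];return np.array(s["tool_pos"]),R.from_quat([q[1],q[2],q[3],q[0]]),s
def delta(pos,rot):
    """target TCP pos, Rotation -> row numbers (cm, rad)"""
    p,r,s=tool(); return np.r_[100*r.inv().apply(np.asarray(pos)-p),(r.inv()*rot).as_rotvec()]
E
python3 - <<'E'
from h import *
t=cam("top");s=cam("side")
crop(t,200,90,200,210,3.8 if 0 else 2.85,"pics/t1.png")
crop(s,180,185,220,140,3.6,"pics/s1.png")
np.savez("c0.npz",t=t["color"],s=s["color"])
E
```

```text
(no output)
```

View pics/t1.png

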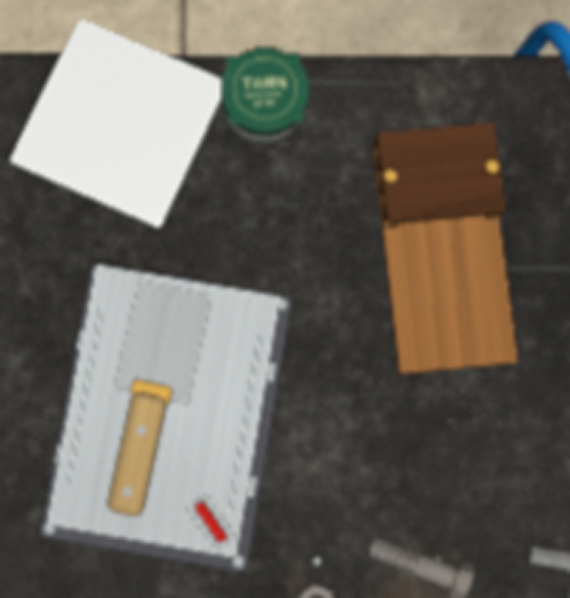

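View pics/s1.png

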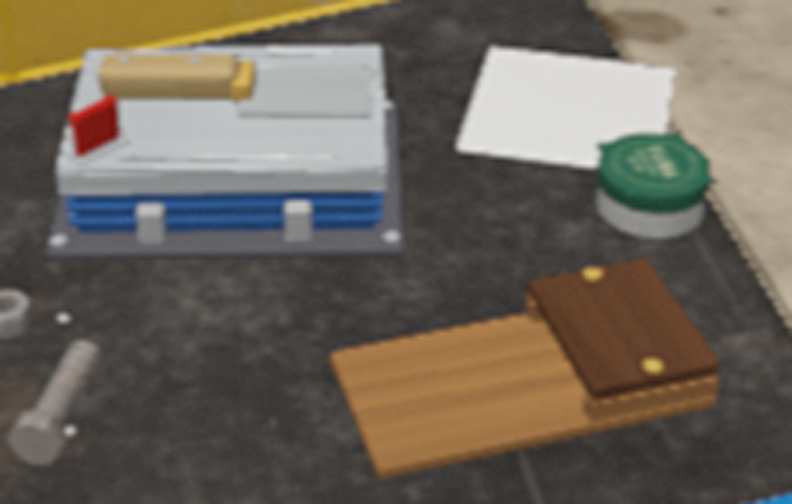

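The crops show everything clearly, including the tab's upright red plate, the wooden handle and the holder's floor and bridge. Next I'll measure with colour masks.

```bash
cat > m.py <<'E'
from h import *
t=cam("top");s=cam("side")
def mask(c,name):
    hsv=cv2.cvtColor(c["color"],cv2.COLOR_RGB2HSV);H,S,V=[hsv[...,i].astype(int) for i in range(3)]
    return {"red":((H<6)|(H>174))&(S>150)&(V>100),
     "handle":(H>12)&(H<28)&(S>75)&(V>140),
     "floor":(H>6)&(H<20)&(S>90)&(V>90),
     "bridge":(H>3)&(H<20)&(S>70)&(V>35)&(V<100),
     "white":(S<25)&(V>215),
     "cover":(S<40)&(V>135)}[name].astype(np.uint8)*255
def blob(c,name,box):
    x0,y0,x1,y1=box;m=np.zeros(c["color"].shape[:2],np.uint8);m[y0:y1,x0:x1]=mask(c,name)[y0:y1,x0:x1]
    m=cv2.morphologyEx(m,cv2.MORPH_OPEN,np.ones((2,2)))
    cs,_=cv2.findContours(m,cv2.RETR_EXTERNAL,cv2.CHAIN_APPROX_NONE);return max(cs,key=cv2.contourArea)
def rect(c,cnt,z):
    P=np.array([onz(c,p[0],z)[:2] for p in cnt])*1000
    (ce,wh,a)=cv2.minAreaRect(P.astype(np.float32));return ce,wh,a
E
python3 - <<'E'
from m import *
for n,box,z in [("handle",(225,200,270,285),.077),("red",(262,255,290,290),.083),("floor",(325,165,390,225),.008),("bridge",(325,128,390,175),.03),("white",(200,90,280,172),.003),("cover",(205,175,310,290),.055)]:
    c=blob(t,n,box);print(n,cv2.contourArea(c),rect(t,c,z))
c=blob(t,"red",(262,255,290,290));print(c[:,0].T)
for n,box in[("red",(190,205,220,235)),("handle",(200,195,260,215))]:
    c=blob(s,n,box);print(n,cv2.minAreaRect(c),cv2.approxPolyDP(c,2,True)[:,0].tolist())
E
```

```text
handle 502.5 ((392.3417053222656, -223.3116455078125), (25.392047882080078, 85.50129699707031), 79.50669860839844)
red 26.5 ((344.8100891113281, -269.07952880859375), (24.41533851623535, 4.997491836547852), 34.23910140991211)
floor 2122.0 ((507.09765625, -438.8721923828125), (109.73756408691406, 85.05370330810547), 5.7894487380981445)
bridge 1341.0 ((589.0866088867188, -428.3929748535156), (68.350341796875, 90.37623596191406), 5.346835613250732)
white 2983.5 ((634.450927734375, -200.900390625), (117.7386245727539, 118.3014144897461), 65.96134948730469)
cover 6123.5 ((416.8279724121094, -239.11813354492188), (132.89291381835938, 181.03778076171875), 80.03678894042969)
[[271 271 271 271 272 273 273 274 275 275 276 277 278 279 279 278 277 277
  276 275 275 274 273 272 272]
 [268 269 270 271 272 273 274 275 276 277 278 279 279 279 278 277 276 275
  274 273 272 271 270 269 268]]
red ((207.50003051757812, 220.0000457763672), (10.28591251373291, 14.310833930969238), 63.43495178222656) [[212, 213], [201, 218], [203, 227], [212, 223]]
handle ((230.08871459960938, 205.7457275390625), (42.06285095214844, 10.92465591430664), 6.709836959838867) [[211, 209], [244, 208], [245, 213], [251, 208], [250, 203], [210, 202]]
```

```bash
python3 - <<'E'
from m import *
k=2.85
def T(u,v,z): return onz(t,(200+(u+.5)/k-.5,90+(v+.5)/k-.5),z)*1000
print("ferrule front",T(151,381,.077),"back",T(127,515,.077))
print("blade corners",T(145,277,.059),T(211,293,.059),"back",T(116,387,.059),T(187,403,.059))
B=[T(a,b,.03) for a,b in((492,123),(378,132),(386,222),(503,213))];print("bridge",np.array(B))
F=[T(a,b,.008) for a,b in((400,373),(517,361))];print("floor end",np.array(F))
fe=(F[0]+F[1])/2;bm=(B[2]+B[3])/2;bb=(B[0]+B[1])/2
print("ang",np.degrees(np.arctan2(*(bb-fe)[[1,0]])),"floor-bridge",np.linalg.norm((bm-fe)[:2]),np.linalg.norm((bb-fe)[:2]))
print("bridge mid front",bm,"mid back",bb,"floor end mid",fe)
# side cam cross-check of handle: ferrule front/back top corners, bridge knobs
k2=3.6
def S(u,v): return ((180+(u+.5)/k2-.5),(185+(v+.5)/k2-.5))
def P(u,v): return (200+(u+.5)/k-.5,90+(v+.5)/k-.5)
print("knobs",tri(t,P(391,175),s,S(592,274)),tri(t,P(492,166),s,S(652,366)))
print("tab",tri(t,P(211,522),s,S(95,107)))
print("blade R corner",tri(t,P(211,293),s,S(369,116)))
E
```

```text
ferrule front [ 437.0422 -228.1641   77.    ] back [ 350.791  -213.8303   77.    ]
blade corners [ 509.3294 -222.4237   59.    ] [ 498.6207 -266.8266   59.    ] back [ 434.9598 -204.1179   59.    ] [ 424.5119 -251.284    59.    ]
bridge [[ 627.5039 -465.6007   30.    ]
 [ 620.4098 -384.5181   30.    ]
 [ 555.1039 -389.179    30.    ]
 [ 562.0176 -471.5165   30.    ]]
floor end [[ 451.2306 -400.4511    8.    ]
 [ 460.1424 -483.4805    8.    ]]
ang 5.737365356565832 floor-bridge 103.52820839941612 169.11750458765127
bridge mid front [ 558.5608 -430.3478   30.    ] mid back [ 623.9568 -425.0594   30.    ] floor end mid [ 455.6865 -441.9658    8.    ]
knobs (array([ 0.5889, -0.3932,  0.0297]), np.float64(0.0005116252568468172)) (array([ 0.5959, -0.4647,  0.0298]), np.float64(0.0003974274709668323))
tab (array([ 0.3473, -0.2676,  0.0804]), np.float64(0.0014788169977048204))
blade R corner (array([ 0.4983, -0.2668,  0.0557]), np.float64(0.001882702489715344))
```

The measurements agree. The bridge knobs triangulate to z = 0.030, and the tool length comes out at 156 mm against 155 mm given.

- **Holder:** mouth at (558.7, -431.0), yaw 5.7°.
- **Scraper:** balance point at (410, -226), yaw -11°.

I'll work out the first move from these.

```bash
cat >> h.py <<'E'
def down(yaw):
    a=np.radians(yaw);c,s=np.cos(a),np.sin(a)
    return R.from_matrix(np.array([[c,s,0],[s,-c,0],[0,0,-1.]]))
E
python3 - <<'E'
from h import *
print(delta([.410,-.226,.125],down(-11)))
E
```

```text
[ 30.6291 -29.5868   7.2209  -0.0003   0.       0.5458]
```

```bash
python3 -m crank '[[[-1,8,-7.5,0,0,0,0.1],[-1,16,-15,0,0,0,0.2],[-1,24,-23,1,0,0,0.35],[-1,30.6,-29.6,3,0,0,0.546],[-1,30.6,-29.6,5,0,0,0.546],[-1,30.6,-29.6,7.2,0,0,0.546],[-1,30.6,-29.6,7.2,0,0,0.546],[-1,30.6,-29.6,7.2,0,0,0.546],[-1,30.6,-29.6,7.2,0,0,0.546],[-1,30.6,-29.6,7.2,0,0,0.546]]]'; python3 - <<'E'
from h import *
print(delta([.410,-.226,.058],down(-11)))
for n,b in(("top",(190,150,200,150)),("side",(150,110,200,150))):
    crop(cam(n),*b,4,f"pics/{n}2.png")
E
```

```text
clock: 1.23
tool_pos: [0.4028, -0.2399, 0.1298]
ee_rot: [0.0, 0.995, -0.096, 0.0]
contact_force: [1.1, -0.3, -0.3]
gripper_width: 0.0852
[ 0.4345 -1.5017  7.1827  0.0003 -0.0009 -0.0006]
```

View pics/top2.png

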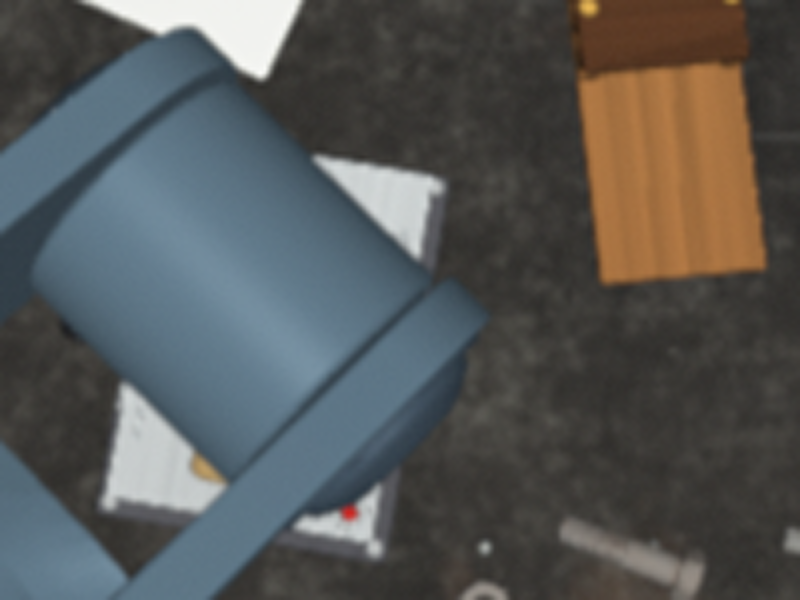

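View pics/side2.png

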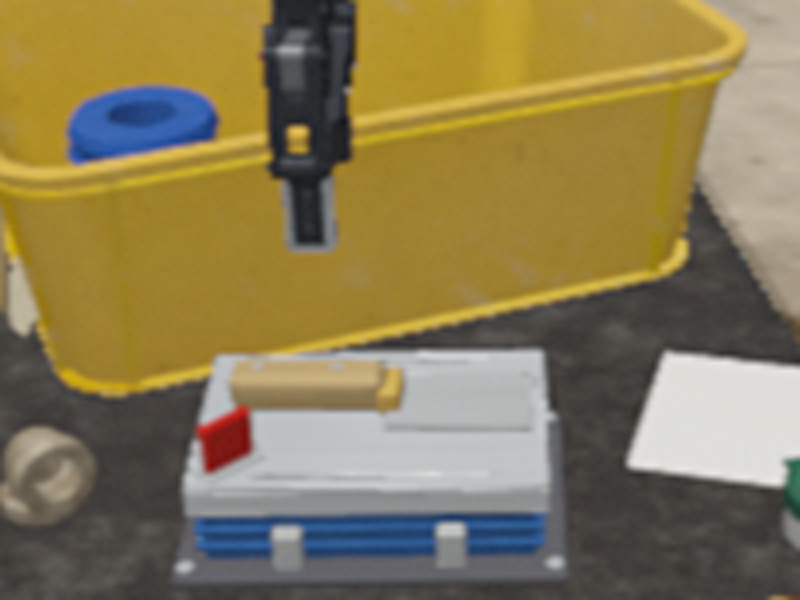

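```bash
python3 -m crank '[[[-1,0.4,-1.5,1,0,0,0],[-1,0.4,-1.5,2,0,0,0],[-1,0.4,-1.5,3,0,0,0],[-1,0.4,-1.5,3,0,0,0]]]'; python3 - <<'E'
from h import *
print(delta([.410,-.226,.058],down(-11)))
E
```

```text
clock: 1.67
tool_pos: [0.4077, -0.2216, 0.0956]
ee_rot: [-0.003, 0.996, -0.093, -0.003]
contact_force: [-0.1, 0.2, -0.6]
gripper_width: 0.0858
[ 0.3293  0.4156  3.7589 -0.0054  0.0067  0.0059]
```

The side picture shows the open fingers above the handle's front third, in line with the balance point. Now I'll lower, settle and check before closing.

```bash
python3 -m crank '[[[-1,0.3,0.4,1.2,0,0,0],[-1,0.3,0.4,2.4,0,0,0],[-1,0.3,0.4,3.3,0,0,0],[-1,0.3,0.4,3.3,0,0,0],[-1,0.3,0.4,3.3,0,0,0]]]'; python3 - <<'E'
from h import *
print(delta([.410,-.226,.058],down(-11)))
crop(cam("side"),150,150,200,110,4,f"pics/side3.png")
E
```

```text
clock: 2.08
tool_pos: [0.4094, -0.2262, 0.0624]
ee_rot: [-0.003, 0.996, -0.093, -0.003]
contact_force: [0.6, 0.0, -0.6]
gripper_width: 0.0855
[ 0.0628 -0.0322  0.4393 -0.0058  0.0075  0.0048]
```

View pics/side3.png

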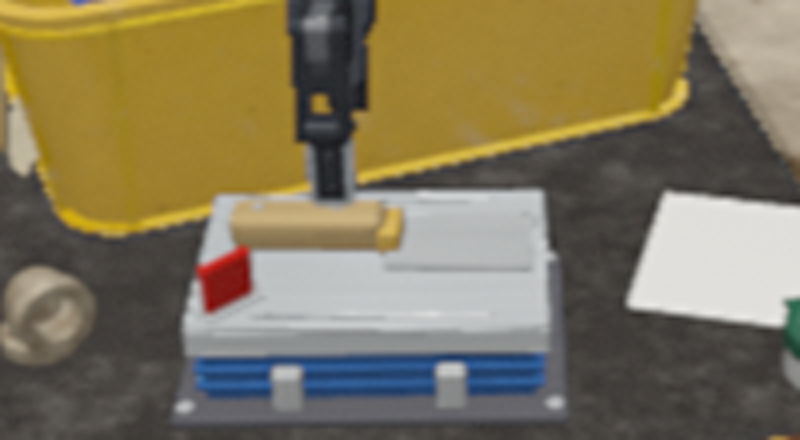

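```bash
python3 - <<'E'
from h import *
p,r,s=tool();c=cam("side");t=cam("top")
for y in(-.0425,0,.0425):
    w=r.apply([0,y,-.013])+p; q=proj(c,w); print(y,w,(q-[150,150])*4)
print((proj(c,p)-[150,150])*4)
crop(t,190,150,200,150,4,"pics/top3.png")
cv2.imwrite("pics/side3f.png",c["color"][:,:,::-1])
E
```

```text
-0.0425 [ 0.4178 -0.1848  0.0762] [351.1485 166.6765]
0 [ 0.4099 -0.2266  0.076 ] [344.1813 209.0211]
0.0425 [ 0.402  -0.2683  0.0758] [336.6437 254.8319]
[345.5112 230.6921]
```

View pics/side3f.png

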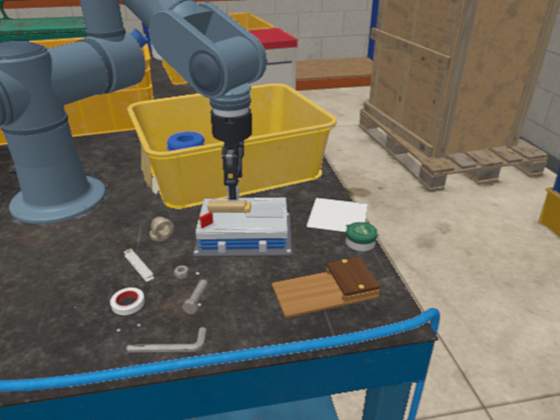

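```bash
python3 - <<'E'
from h import *
c=cam("side");crop(c,195,120,80,60*1+40,8*.75,"pics/side3z.png")
im=cv2.imread("pics/side3z.png")
cv2.imwrite("pics/side3z.png",cv2.convertScaleAbs(im,alpha=1.6,beta=30))
p,r,s=tool()
for y in(-.0425,.0425,-.057,.057): print(y,(proj(c,r.apply([0,y,-.013])+p)-[195,120])*6,(proj(c,r.apply([0,y,-.06])+p)-[195,120])*6)
E
```

```text
-0.0425 [257.6187 428.7991] [250.6244 309.8395]
0.0425 [236.075  560.8268] [227.843  435.8007]
-0.057 [260.9723 408.247 ] [254.1614 290.2832]
0.057 [232.0426 585.539 ] [223.5674 459.4411]
```

View pics/side3z.png

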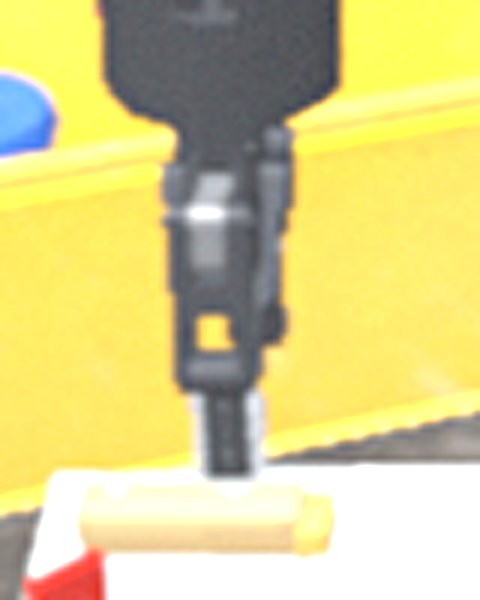

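View pics/top3.png

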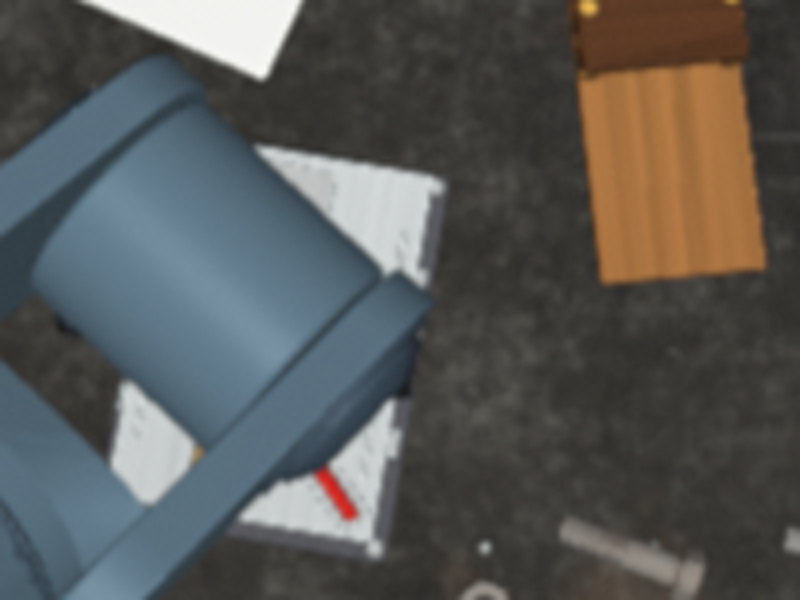

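```bash
python3 - <<'E'
from h import *
c=cam("side")
r=R.from_quat([.9844,.176,0,-.0009]);p=np.array([.2251,-.6091,.1962])
for y in(-.0425,0,.0425,.057):
  print(y,[proj(c,r.apply([0,y,-z])+p).round(1).tolist() for z in(0,.013,.03,.06)])
im=cv2.imread("pics/side0.png")[100:320,0:160]
cv2.imwrite("pics/side0z.png",cv2.convertScaleAbs(cv2.resize(im,None,fx=2.7,fy=2.7,interpolation=cv2.INTER_CUBIC),alpha=1.6,beta=20))
E
```

```text
-0.0425 [[91.3, 280.1], [88.7, 271.6], [85.2, 260.2], [78.8, 239.1]]
0 [[99.0, 301.9], [96.4, 293.3], [92.8, 281.5], [86.2, 259.8]]
0.0425 [[107.8, 326.7], [105.1, 317.8], [101.5, 305.8], [94.8, 283.3]]
0.057 [[111.1, 335.9], [108.4, 326.9], [104.8, 314.8], [97.9, 292.2]]
```

View pics/side0z.png

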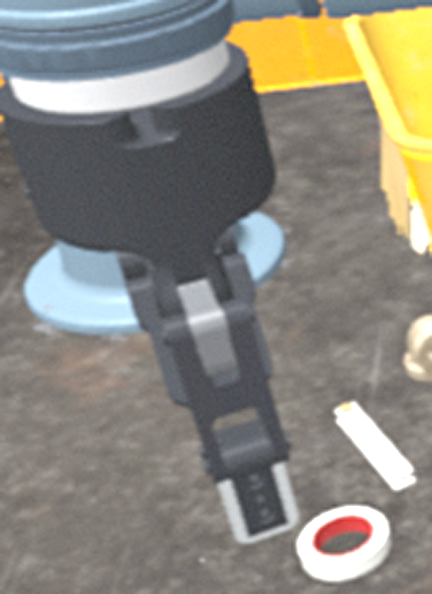

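The rendered near fingertip sits higher than I predict. Closing at this height is safe because the TCP is above the cover, so I'll close and read the opening to settle it.

```bash
python3 -m crank '[[[-1,0,0,0.4,0,0,0],[0,0,0,0.4,0,0,0],[1,0,0,0.4,0,0,0],[1,0,0,0.4,0,0,0],[1,0,0,0.4,0,0,0],[1,0,0,0.4,0,0,0],[1,0,0,0.4,0,0,0],[1,0,0,0.4,0,0,0]]]'; python3 - <<'E'
from h import *
c=cam("side");crop(c,195,120,80,100,6,"pics/side4.png")
im=cv2.imread("pics/side4.png")
cv2.imwrite("pics/side4.png",cv2.convertScaleAbs(im,alpha=1.3,beta=20))
print(delta([.410,-.226,.058],down(-11)))
E
```

```text
clock: 3.0
tool_pos: [0.4102, -0.2263, 0.0594]
ee_rot: [-0.003, 0.996, -0.093, -0.002]
contact_force: [0.2, -0.1, -0.0]
gripper_width: 0.0004
[-0.0194 -0.0238  0.1379 -0.0045  0.0055  0.0058]
```

View pics/side4.png

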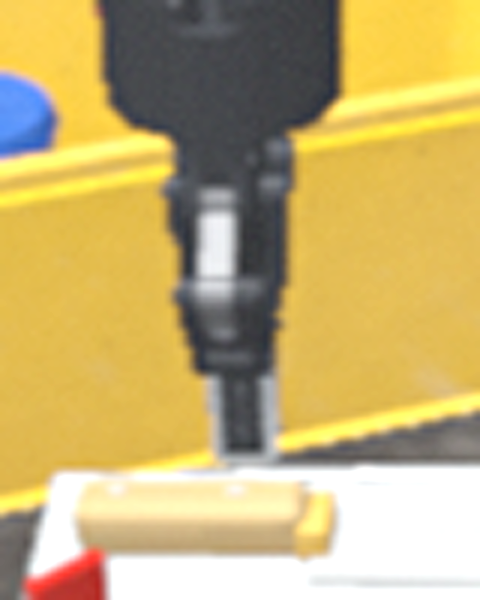

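```bash
python3 - <<'E'
from h import *
t=cam("top")
r=R.from_quat([.996,-.093,-.003,-.003]);p=np.array([.4094,-.2262,.0624])
for h in(.013,.05,.09,.12):
  print(h,[((proj(t,r.apply([0,y,-h])+p)-[190,150])*4).round(1).tolist() for y in(-.057,0,.057)])
# depth of finger on the ray through tip
c=cam("side");px=(195+245/6,120+458/6)
for z in(.0594,.07,.087): print(z,onz(c,px,z))
crop(t,190,150,200,150,4,"pics/top4.png")
im=cv2.imread("pics/top4.png");cv2.imwrite("pics/top4.png",cv2.convertScaleAbs(im,alpha=1.8,beta=30))
E
```

```text
0.013 [[125.0, 329.8], [246.0, 353.2], [367.3, 376.6]]
0.05 [[115.6, 321.7], [242.3, 346.2], [369.3, 370.7]]
0.09 [[104.5, 312.0], [237.9, 337.8], [371.7, 363.6]]
0.12 [[95.4, 304.1], [234.3, 330.9], [373.6, 357.7]]
0.0594 [ 0.4137 -0.1747  0.0594]
0.07 [ 0.4125 -0.1927  0.07  ]
0.087 [ 0.4106 -0.2216  0.087 ]
```

View pics/top4.png

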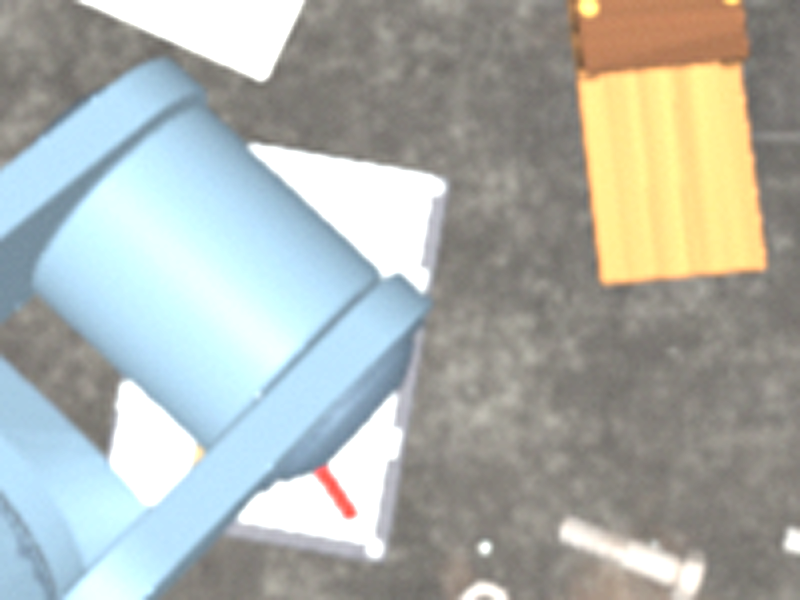

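The gripper shut to 0.4 mm above the handle. The picture puts its tips about 28–30 mm higher than the reported TCP: the tip ray at y=-0.226 gives z≈0.089. The lateral position agrees in both views. I'll check the offset with a gentle touch on the handle top, which is at z=0.077.

```bash
python3 -m crank '[[[1,0,0,0.4,0,0,0],[1,0,0,0.7,0,0,0],[1,0,0,0.7,0,0,0]]]';for i in 1 2 3; do python3 -m crank '[[[1,0,0,0.25,0,0,0],[1,0,0,0.25,0,0,0]]]'; done
```

```text
clock: 3.4
tool_pos: [0.4096, -0.2257, 0.0515]
ee_rot: [-0.003, 0.996, -0.093, -0.003]
contact_force: [-0.8, 0.2, 0.5]
gripper_width: -0.0002
clock: 3.57
tool_pos: [0.4091, -0.2253, 0.0482]
ee_rot: [-0.003, 0.996, -0.093, -0.004]
contact_force: [0.4, 0.7, -0.1]
gripper_width: 0.0003
clock: 3.73
tool_pos: [0.4088, -0.225, 0.0452]
ee_rot: [-0.004, 0.996, -0.093, -0.004]
contact_force: [0.7, 0.1, -1.0]
gripper_width: -0.0
clock: 3.9
tool_pos: [0.4091, -0.2253, 0.0431]
ee_rot: [-0.004, 0.996, -0.093, -0.004]
contact_force: [-0.5, 0.3, 3.0]
gripper_width: -0.0003
```

```bash
python3 -m crank '[[[1,0,0,0.15,0,0,0],[1,0,0,0.15,0,0,0]]]'; python3 - <<'E'
from h import *
c=cam("side");crop(c,195,120,80,100,6,"pics/side5.png")
E
```

```text
clock: 4.07
tool_pos: [0.4091, -0.2253, 0.043]
ee_rot: [-0.004, 0.996, -0.093, -0.005]
contact_force: [-5.4, 5.2, 14.4]
gripper_width: 0.0002
```

View pics/side5.png

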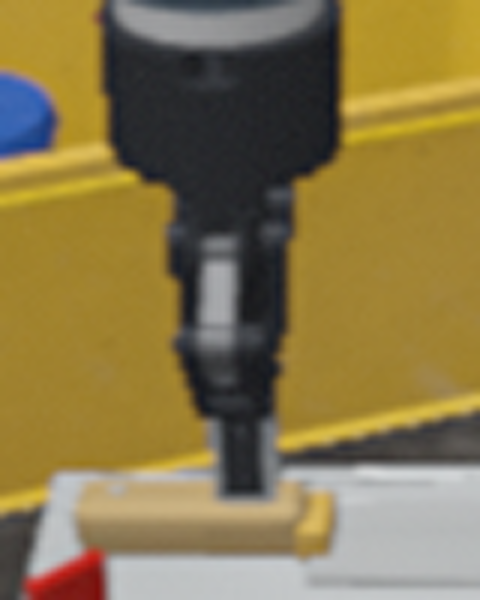

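The touch came at a reported z of 0.043 with the tips on the handle top (0.077). The true tip is therefore about 34 mm above the reported TCP, and I'll carry that offset from here. Now I'll open, go down to a reported z of about 0.025 and close.

```bash
python3 -m crank '[[[-1,0,0,-0.8,0,0,0],[-1,0,0,-0.8,0,0,0],[-1,0,0,-0.8,0,0,0],[-1,0,0,-0.8,0,0,0],[-1,0,0,-0.8,0,0,0],[-1,0,0,0.2,0,0,0],[-1,0,0,1.2,0,0,0],[-1,0,0,1.7,0,0,0],[-1,0,0,1.7,0,0,0],[-1,0,0,1.7,0,0,0]]]'; python3 - <<'E'
from h import *
print(delta([.410,-.226,.025],down(-11)))
c=cam("side");crop(c,185,140,110,110,5,"pics/side6.png")
E
```

```text
clock: 4.95
tool_pos: [0.4084, -0.2247, 0.0251]
ee_rot: [-0.004, 0.996, -0.093, -0.005]
contact_force: [-0.2, -0.8, 0.8]
gripper_width: 0.0851
[ 0.1811  0.0985  0.0036 -0.0079  0.0115  0.0061]
```

View pics/side6.png

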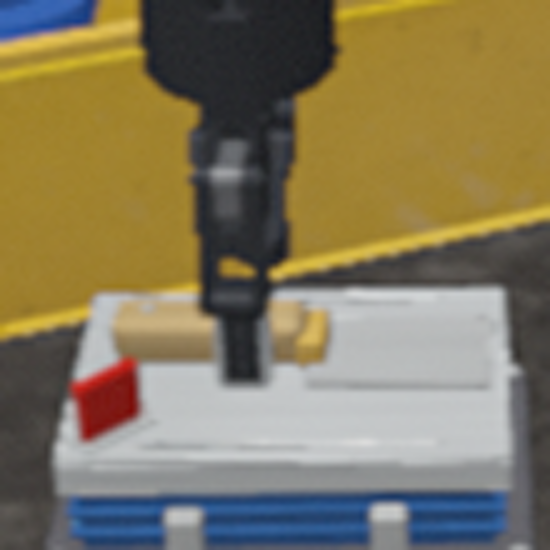

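The near finger now stands in front of the handle, with its tip at crop (245,385). I'll close.

```bash
python3 -m crank '[[[0,0.2,0.1,0,0.008,-0.01,-0.006],[1,0.2,0.1,0,0.008,-0.01,-0.006],[1,0.2,0.1,0,0.008,-0.01,-0.006],[1,0.2,0.1,0,0.008,-0.01,-0.006],[1,0.2,0.1,0,0.008,-0.01,-0.006],[1,0.2,0.1,0,0.008,-0.01,-0.006],[1,0.2,0.1,0,0.008,-0.01,-0.006]]]'; python3 - <<'E'
from h import *
c=cam("side");crop(c,185,140,110,110,5,"pics/side7.png")
E
```

```text
clock: 5.58
tool_pos: [0.4109, -0.2266, 0.026]
ee_rot: [-0.008, 0.996, -0.09, -0.009]
contact_force: [-0.6, 1.0, 2.2]
gripper_width: 0.0222
```

View pics/side7.png

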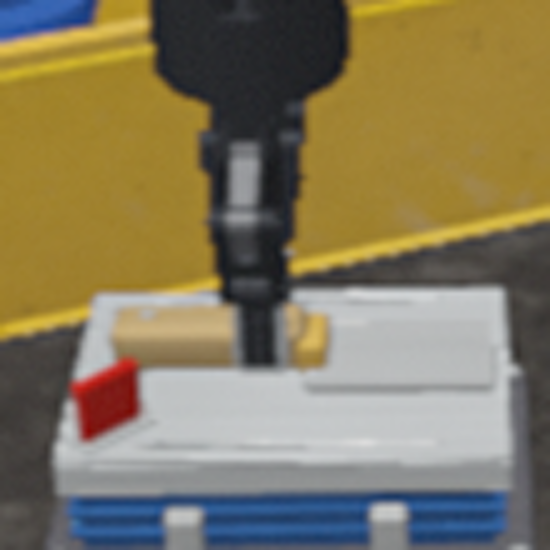

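The handle is gripped at a 22 mm opening. My rotation correction went in with the wrong sign, leaving the tool tilted about 0.02 rad. The scraper was flat when gripped, so I'll keep that tilt as the flat reference. Lifting now.

```bash
python3 - <<'E'
from h import *
p,r,s=tool();np.savez("grasp.npz",q=r.as_quat(),p=p);print(r.as_matrix())
E
python3 -m crank '[[[1,0,0,-1,0,0,0],[1,0,0,-3,0,0,0],[1,0,0,-5,0,0,0],[1,0,0,-7,0,0,0],[1,0,0,-9,0,0,0],[1,0,0,-9,0,0,0],[1,0,0,-9,0,0,0]]]'; python3 - <<'E'
from h import *
c=cam("side");crop(c,170,70,200,150,4,"pics/side8.png")
g=np.load("grasp.npz");Rg=R.from_quat(g["q"]);x=Rg.as_matrix()[:,0];y0=np.degrees(np.arctan2(x[1],x[0]));print(y0)
rt=R.from_euler("z",5.7-y0,degrees=True)*Rg
u=np.array([np.cos(np.radians(5.7)),np.sin(np.radians(5.7))])
o=np.array([.5587,-.4310])
b=o+u*(-.110)
print(b,delta([*b,.115],rt))
print(tool()[2]["gripper_width"])
E
```

```text
[[ 0.9837 -0.179  -0.0165]
 [-0.1787 -0.9837  0.0181]
 [-0.0195 -0.0149 -0.9997]]
clock: 6.22
tool_pos: [0.4128, -0.2287, 0.1168]
ee_rot: [-0.008, 0.996, -0.09, -0.008]
contact_force: [-0.2, -0.6, -2.2]
gripper_width: 0.0229
-10.293543910415622
[ 0.4492 -0.4419] [ 7.4902 20.3867 -0.4201 -0.0058 -0.0036 -0.2791]
0.02269650779677757
```

View pics/side8.png

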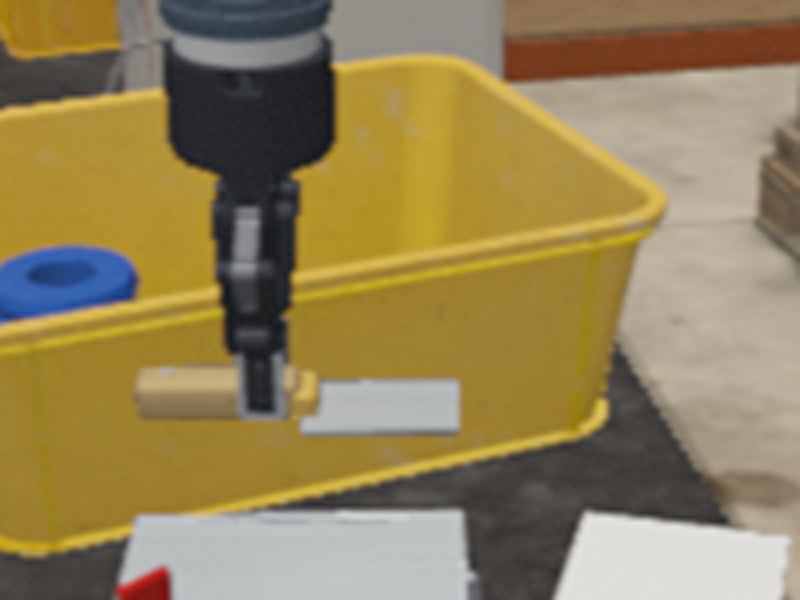

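The scraper hangs level in the grip, with the handle at crop (137–320, 390) and the blade out to (460, 405). Next it goes above the pre-insert point.

```bash
python3 -m crank '[[[1,1,3,0,0,0,0],[1,2,6,0,0,0,-0.05],[1,3.5,9.5,0,0,0,-0.1],[1,5,13,0,0,0,-0.17],[1,6.5,17,0,0,0,-0.24],[1,7.5,20.4,-0.4,-0.006,-0.004,-0.279],[1,7.5,20.4,-0.4,-0.006,-0.004,-0.279],[1,7.5,20.4,-0.4,-0.006,-0.004,-0.279],[1,7.5,20.4,-0.4,-0.006,-0.004,-0.279]]]'; cat > tgt.py <<'E'
from h import *
g=np.load("grasp.npz");Rg=R.from_quat(g["q"])
def tgt(xb,yb,z,yaw=5.7,o=(.5587,-.4310)):
    rt=R.from_euler("z",yaw+10.29,degrees=True)*Rg
    a=np.radians(5.7);u=np.array([np.cos(a),np.sin(a)]);n=np.array([-u[1],u[0]])
    return delta([*(np.array(o)+u*xb+n*yb),z],rt)
E
python3 - <<'E'
from tgt import *
print(tgt(-.110,0,.115),tgt(-.110,0,-.019))
t=cam("top");crop(t,300,90,130,150,4,"pics/top9.png")
s=cam("side");crop(s,240,180,180,140,4,"pics/side9.png")
E
```

```text
clock: 7.02
tool_pos: [0.4483, -0.4406, 0.1123]
ee_rot: [-0.009, 0.999, 0.049, -0.011]
contact_force: [-0.3, -0.1, -0.8]
gripper_width: 0.0226
[ 0.0704  0.1391 -0.2705 -0.004   0.0024 -0.0004] [ 0.3648  0.3921 13.1239 -0.004   0.0024 -0.0004]
```

View pics/top9.png

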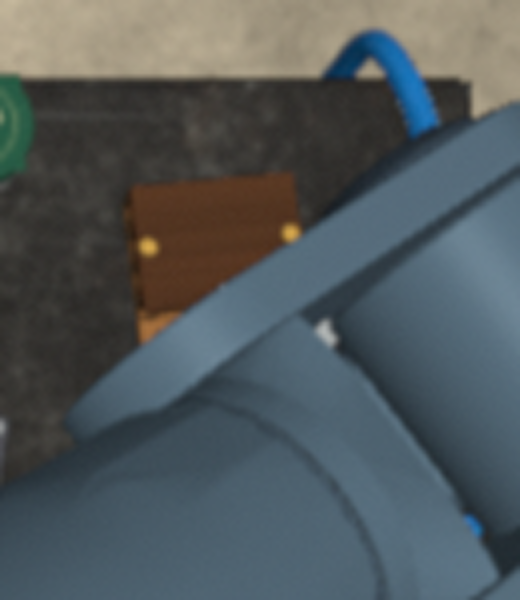

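View pics/side9.png

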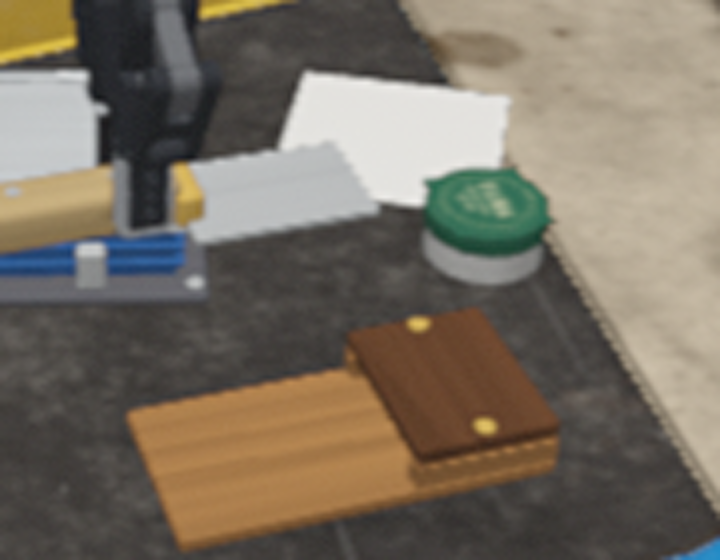

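```bash
python3 - <<'E'
from tgt import *
c=cam("side");p,r,s=tool()
X=r.as_matrix()[:,0];X[2]=0;X/=np.linalg.norm(X);N=np.array([-X[1],X[0],0])
b=np.array([p[0],p[1],p[2]+.029])
for sgn in(1,-1):
    w=b+X*.095+N*.025*sgn+[0,0,.002];print(w,(proj(c,w)-[240,180])*4)
for px in((378,212),(333,143)): print(onz(c,(240+px[0]/4,180+px[1]/4),.1433))
E
```

```text
[ 0.541  -0.406   0.1449] [334.5453 137.0306]
[ 0.546  -0.4557  0.1449] [380.5013 203.6504]
[ 0.5442 -0.4589  0.1433]
[ 0.5399 -0.4079  0.1433]
```

The blade corners project within 2–3 mm of prediction, so the height relation (underside = reported z + 29 mm) holds. Lowering to the pre-insert height in two stages.

```bash
python3 -m crank '[[[1,0.1,0.2,3,-0.004,0.002,0],[1,0.2,0.2,6,-0.004,0.002,0],[1,0.3,0.3,9,-0.004,0.002,0],[1,0.3,0.4,11,-0.004,0.002,0],[1,0.3,0.4,12,-0.004,0.002,0],[1,0.3,0.4,12,-0.004,0.002,0],[1,0.3,0.4,12,-0.004,0.002,0]]]'; python3 - <<'E'
from tgt import *
print(tgt(-.110,0,-.017))
s=cam("side");crop(s,240,210,170,120,4.5,"pics/side10.png")
E
```

```text
clock: 7.75
tool_pos: [0.45, -0.442, -0.0057]
ee_rot: [-0.006, 0.999, 0.05, -0.01]
contact_force: [0.1, -0.4, -0.5]
gripper_width: 0.0227
[-0.0509 -0.0053  1.1329  0.0026 -0.0008  0.0015]
```

View pics/side10.png

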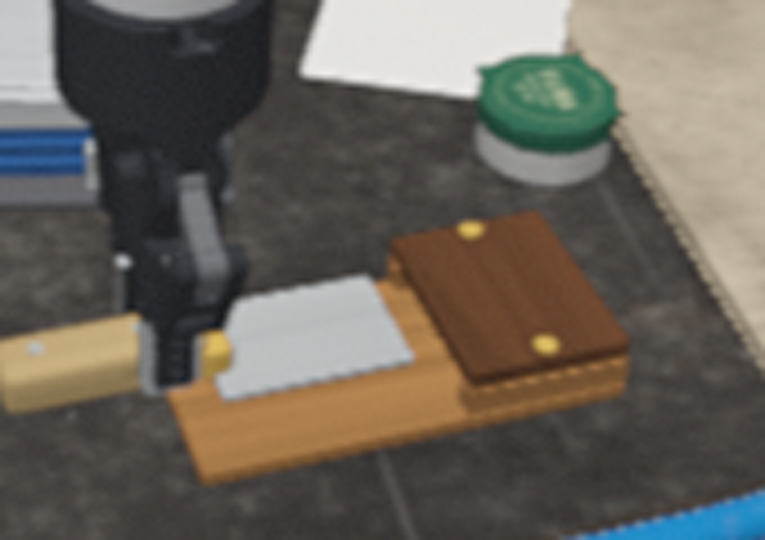

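The blade is over the floor plate, lined up with the mouth, at about 23 mm. Down another 11 mm to the insert height.

```bash
python3 -m crank '[[[1,0,0,0.5,0,0,0],[1,0,0,1.0,0,0,0],[1,0,0,1.1,0,0,0],[1,0,0,1.1,0,0,0]]]'; python3 - <<'E'
from tgt import *
print(tgt(-.110,0,-.017)); print(tgt(-.044,0,-.017))
s=cam("side");crop(s,240,210,170,120,4.5,"pics/side11.png")
E
```

```text
clock: 8.13
tool_pos: [0.4502, -0.4427, -0.0157]
ee_rot: [-0.005, 0.999, 0.05, -0.009]
contact_force: [-0.4, -0.3, -1.4]
gripper_width: 0.0227
[-0.0884 -0.0879  0.1359  0.0043 -0.0017  0.0014]
[ 6.5105 -0.0808  0.0187  0.0043 -0.0017  0.0014]
```

View pics/side11.png

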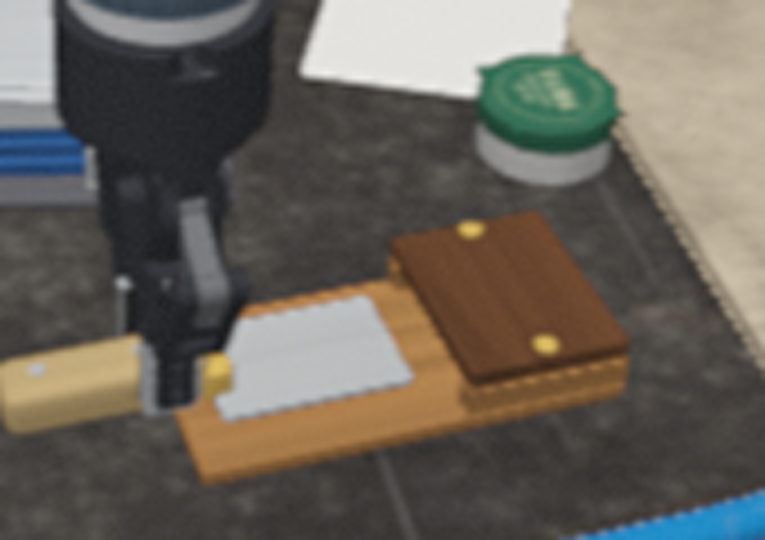

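```bash
python3 - <<'E'
from tgt import *
c=cam("side");a=np.radians(5.7);u=np.array([np.cos(a),np.sin(a)]);n=np.array([-u[1],u[0]]);o=np.array([.5587,-.431])
def L(px,z):
    w=onz(c,(240+(px[0]+.5)/4.5-.5,210+(px[1]+.5)/4.5-.5),z)[:2]-o; return np.array([w@u,w@n])*1000
print("blade front R,L",L((412,380),.0165),L((362,297),.0165))
print("floor end R",L((208,482),.008),"bridge top FR,FL,BR,BL",L((475,381),.03),L((391,242),.03),L((627,347),.03),L((537,213),.03))
E
```

```text
blade front R,L [-15.7513 -27.8387] [-17.1421  22.4147]
floor end R [-102.8332  -48.5765] bridge top FR,FL,BR,BL [  0.2395 -48.1761] [-0.1814 36.1693] [ 62.3485 -47.147 ] [64.0041 36.7667]
```

Side-camera readings put the blade about 3 mm left of the holder's centreline, while the top camera put it near 0. I'll shift 1–2 mm right, which is inside the 7 mm clearance, and slide in slowly.

```bash
python3 -m crank '[[[1,0.3,0.1,0.1,0.004,-0.002,0],[1,1,0.1,0.1,0.004,-0.002,0],[1,1.8,0.1,0.1,0.004,-0.002,0],[1,2.5,0.1,0.1,0.004,-0.002,0],[1,2.5,0.1,0.1,0.004,-0.002,0]]]';  python3 - <<'E'
from tgt import *
print(tgt(-.044,-.002,-.017))
s=cam("side");crop(s,240,210,170,120,4.5,"pics/side12.png")
E
```

```text
clock: 8.65
tool_pos: [0.4771, -0.4413, -0.0167]
ee_rot: [-0.006, 0.999, 0.051, -0.01]
contact_force: [0.1, 0.3, -1.6]
gripper_width: 0.0228
[ 3.8231 -0.0071 -0.0385  0.0015 -0.0008  0.0027]
```

View pics/side12.png

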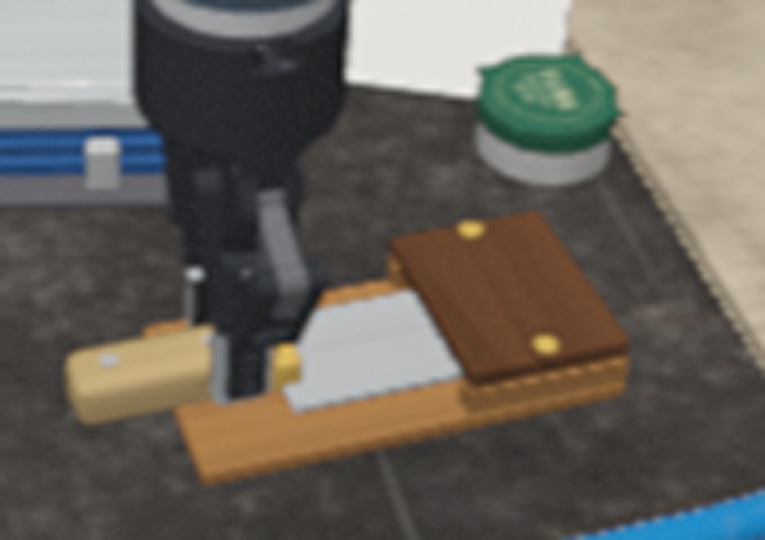

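The blade edge has gone under the bridge with no contact force. On to the home position.

```bash
python3 -m crank '[[[1,0.8,0,0,0.001,-0.001,0.002],[1,1.6,0,0,0.001,-0.001,0.002],[1,2.4,0,0,0.001,-0.001,0.002],[1,3.2,0,0,0.001,-0.001,0.002],[1,3.7,0,0,0.001,-0.001,0.002],[1,3.7,0,0,0.001,-0.001,0.002],[1,3.7,0,0,0.001,-0.001,0.002]]]';  python3 - <<'E'
from tgt import *
print(tgt(-.044,-.002,-.021))
s=cam("side");crop(s,240,210,170,120,4.5,"pics/side13.png")
E
```

```text
clock: 9.28
tool_pos: [0.5135, -0.4373, -0.0176]
ee_rot: [-0.007, 0.999, 0.05, -0.011]
contact_force: [-0.4, 0.0, -0.7]
gripper_width: 0.0226
[0.1723 0.023  0.3343 0.0001 0.001  0.0012]
```

View pics/side13.png

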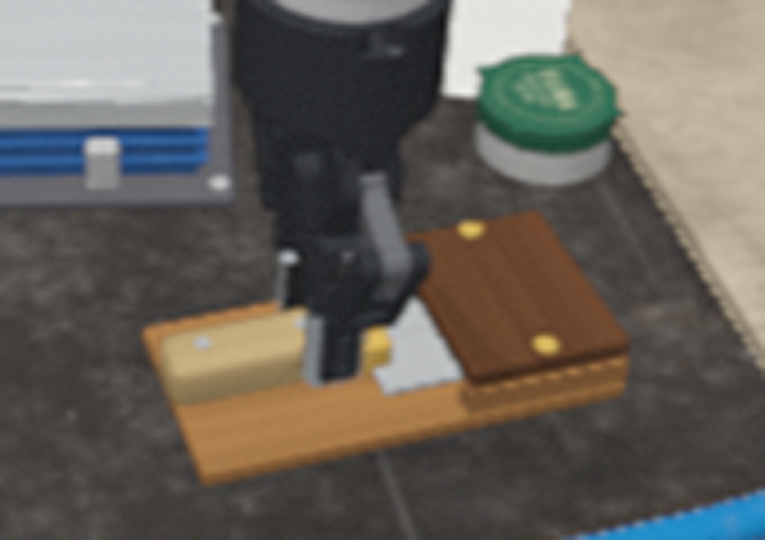

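The tip is about 49 mm in. Lowering onto the floor plate.

```bash
python3 -m crank '[[[1,0.1,0,0.2,0,0,0],[1,0.2,0,0.3,0,0,0],[1,0.2,0,0.3,0,0,0]]]'; python3 -m crank '[[[1,0,0,0.15,0,0,0],[1,0,0,0.15,0,0,0]]]'
```

```text
clock: 9.58
tool_pos: [0.5148, -0.4373, -0.0208]
ee_rot: [-0.007, 0.999, 0.05, -0.011]
contact_force: [0.3, -0.4, -0.5]
gripper_width: 0.0223
clock: 9.75
tool_pos: [0.5149, -0.4373, -0.0209]
ee_rot: [-0.007, 0.999, 0.05, -0.011]
contact_force: [-3.0, 3.6, 6.4]
gripper_width: 0.023
```

Contact comes exactly at the predicted height. Releasing and rising.

```bash
python3 -m crank '[[[0.2,0,0,-0.1,0,0,0],[-1,0,0,-0.1,0,0,0],[-1,0,0,-0.1,0,0,0],[-1,0,0,-0.1,0,0,0],[-1,0,0,-0.1,0,0,0],[-1,0,0,-2,0,0,0],[-1,0,0,-5,0,0,0],[-1,0,0,-9,0,0,0],[-1,0,0,-9,0,0,0]]]'; python3 - <<'E'
from tgt import *
s=cam("side");crop(s,240,210,170,120,4.5,"pics/side14.png")
E
```

```text
clock: 10.5
tool_pos: [0.5208, -0.4428, 0.0781]
ee_rot: [-0.002, 0.999, 0.05, -0.006]
contact_force: [1.2, -1.9, 1.1]
gripper_width: 0.0855
```

View pics/side14.png

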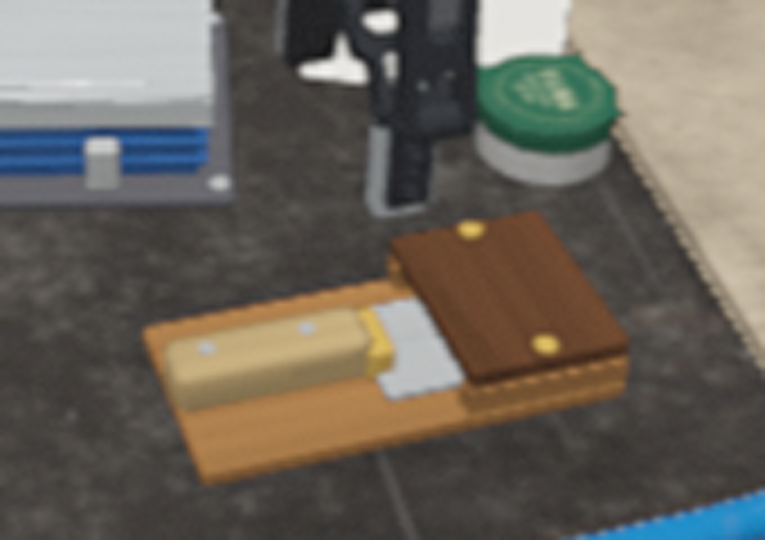

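```bash
python3 - <<'E'
from tgt import *
c=cam("side");a=np.radians(5.7);u=np.array([np.cos(a),np.sin(a)]);n=np.array([-u[1],u[0]]);o=np.array([.5587,-.431])
def L(px,z):
    w=onz(c,(240+(px[0]+.5)/4.5-.5,210+(px[1]+.5)/4.5-.5),z)[:2]-o; return (np.array([w@u,w@n])*1000).round(1)
print("blade R at mouth",L((461,381),.012),"R back",L((386,398),.012),"blade L mouth",L((418,301),.012))
print("handle back top R,L",L((178,378),.030),L((168,348),.03),"front top R,L",L((375,347),.03),L((358,310),.03))
print("floor R, L at back",L((208,482),.008),L((147,330),.008))
# tab approach: cover yaw -10, tab true
print(delta([.3455,-.2685,.10],down(35)))
E
```

```text
blade R at mouth [  4.  -29.2] R back [-26.8 -29.8] blade L mouth [ 5.6 18.6]
handle back top R,L [-104.6  -15.8] [-103.7    1. ] front top R,L [-28.6 -20.5] [-27.4   1.1]
floor R, L at back [-102.8  -48.6] [-102.4   37. ]
[-15.5216 -18.8118  -2.3262  -0.0157   0.0148  -0.5112]
```

By the side camera the blade is centred in the holder within 1 mm (-5.4 against -5.8). The handle back is at -104, so the tip is about 51 mm in and the scraper is home. Now over to the tab.

```bash
python3 -m crank '[[[-1,-2,-2.5,-2.3,0,0,-0.1],[-1,-5,-6,-2.3,0,0,-0.2],[-1,-8,-10,-2.3,-0.01,0.01,-0.3],[-1,-11,-14,-2.3,-0.015,0.015,-0.4],[-1,-14,-17,-2.3,-0.015,0.015,-0.51],[-1,-15.5,-18.8,-2.3,-0.015,0.015,-0.51],[-1,-15.5,-18.8,-2.3,-0.015,0.015,-0.51],[-1,-15.5,-18.8,-2.3,-0.015,0.015,-0.51],[-1,-15.5,-18.8,-2.3,-0.015,0.015,-0.51]]]'; python3 - <<'E'
from m import *
print(delta([.345,-.2688,.10],down(35)))
s=cam("side");crop(s,150,120,180,150,4.4,"pics/side15.png")
t=cam("top");crop(t,200,90,200,210,2.85,"pics/top15.png")
E
```

```text
clock: 11.35
tool_pos: [0.3456, -0.2686, 0.0993]
ee_rot: [-0.0, 0.954, 0.3, 0.0]
contact_force: [0.8, -0.9, 0.9]
gripper_width: 0.0851
[-0.0729 -0.1568 -0.0047 -0.     -0.0004 -0.0013]
```

View pics/side15.png

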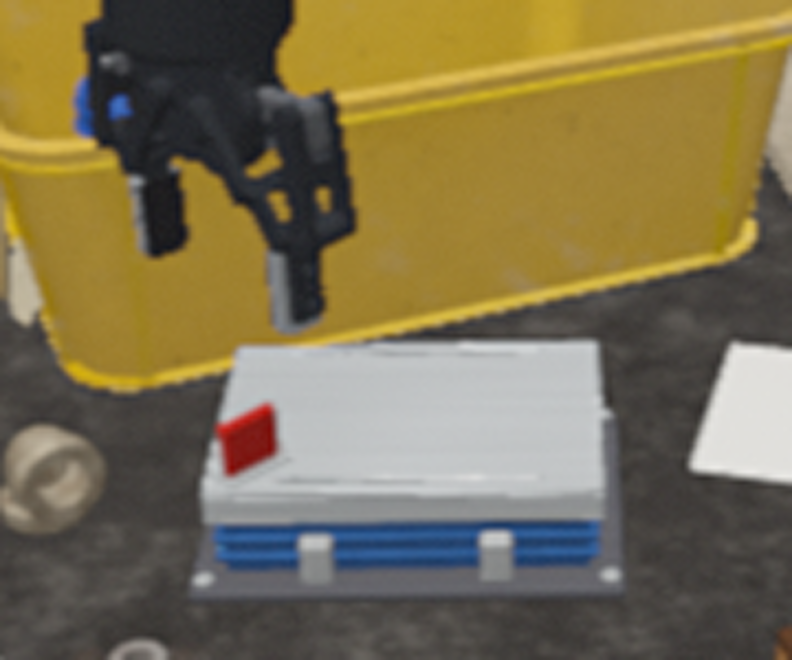

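View pics/top15.png

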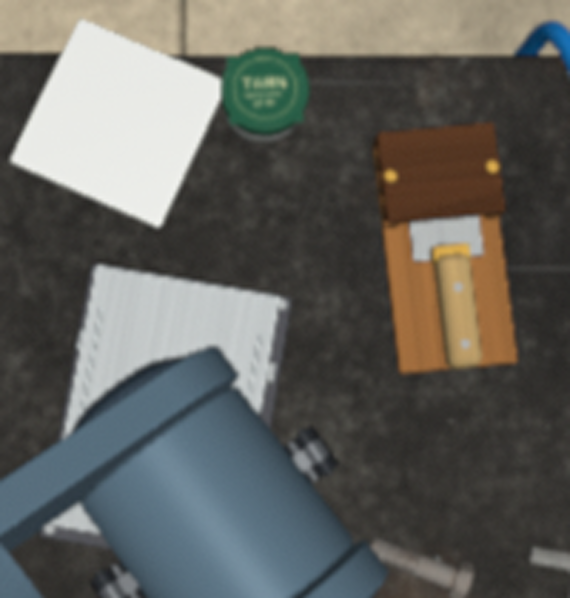

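The top view shows the blade centred in its slot: it spans 411–482 in a floor plate of 387–503. The open jaws straddle the red tab's diagonal. Descending to the tab.

```bash
python3 -m crank '[[[-1,-0.05,-0.1,2,0,0,0],[-1,-0.05,-0.1,4,0,0,0],[-1,-0.05,-0.1,5.5,0,0,0],[-1,-0.05,-0.1,6,0,0,0],[-1,-0.05,-0.1,6,0,0,0],[-1,-0.05,-0.1,6,0,0,0]]]'; python3 - <<'E'
from m import *
print(delta([.345,-.2688,.025],down(35)))
s=cam("side");crop(s,150,150,150,120,5,"pics/side16.png")
E
```

```text
clock: 12.05
tool_pos: [0.346, -0.2696, 0.0402]
ee_rot: [-0.0, 0.954, 0.3, 0.0]
contact_force: [0.6, 0.1, 0.7]
gripper_width: 0.0851
[-0.0367 -0.1805  1.6017  0.0017 -0.0005 -0.0011]
```

View pics/side16.png

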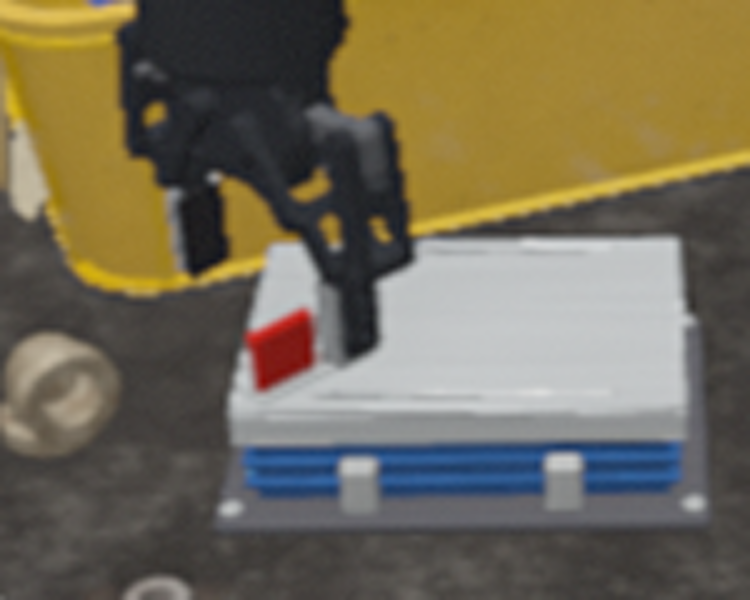

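The midpoint between the two tips, crop (275,316), sits right above the tab's top edge at (280,325). Lowering the last 15 mm and closing.

```bash
python3 -m crank '[[[-1,0,-0.15,0.8,0,0,0],[-1,0,-0.15,1.5,0,0,0],[-1,0,-0.15,1.5,0,0,0],[-1,0,-0.15,1.5,0,0,0]]]' && python3 -m crank '[[[0,0,0,0,0,0,0],[1,0,0,0,0,0,0],[1,0,0,0,0,0,0],[1,0,0,0,0,0,0],[1,0,0,0,0,0,0],[1,0,0,0,0,0,0],[1,0,0,0,0,0,0],[1,0,0,0,0,0,0]]]'; python3 - <<'E'
from m import *
print(delta([.345,-.2688,.025],down(35)))
s=cam("side");crop(s,150,150,150,120,5,"pics/side17.png")
E
```

```text
clock: 12.53
tool_pos: [0.345, -0.2682, 0.0254]
ee_rot: [0.0, 0.954, 0.3, 0.0]
contact_force: [-0.3, -0.0, -0.8]
gripper_width: 0.0855
clock: 13.2
tool_pos: [0.3451, -0.2685, 0.0256]
ee_rot: [0.0, 0.954, 0.3, 0.0]
contact_force: [-0.5, 0.3, 1.6]
gripper_width: 0.0067
[-0.0332  0.0172  0.0664  0.0008 -0.0003 -0.0007]
```

View pics/side17.png

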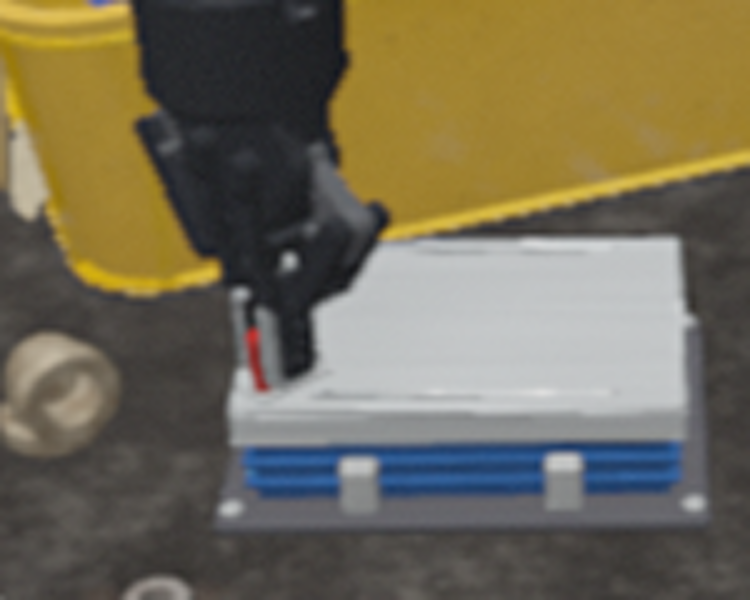

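The tab is gripped at a 6.7 mm opening. The peel turns about the far rim corner, 177 mm ahead along tool x. That makes it a negative turn about tool y, the pinch axis, combined with a rise.

```bash
python3 -m crank '[[[1,-0.07,0,-0.53,0,-0.03,0],[1,-0.07,0,-0.53,0,-0.03,0],[1,-0.13,0,-1.07,0,-0.06,0],[1,-0.13,0,-1.07,0,-0.06,0],[1,-0.17,0,-1.6,0,-0.09,0],[1,-0.17,0,-1.6,0,-0.09,0],[1,-0.17,0,-1.6,0,-0.09,0]]]'; python3 - <<'E'
from m import *
s=cam("side");crop(s,150,150,150,120,5,"pics/side18.png")
E
```

```text
clock: 13.93
tool_pos: [0.344, -0.269, 0.0416]
ee_rot: [0.013, 0.953, 0.301, -0.042]
contact_force: [-0.4, 4.7, 3.1]
gripper_width: 0.0067
```

View pics/side18.png

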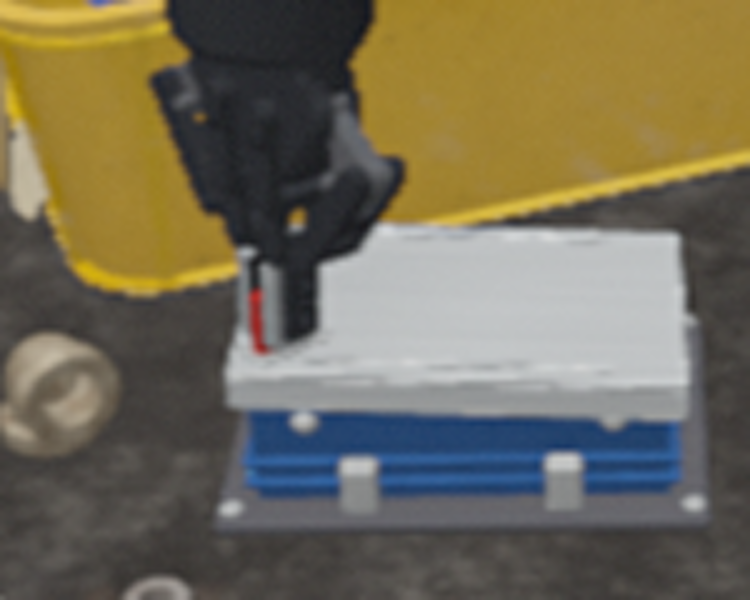

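The cover tilts with the tab corner up, and the freed button shows at (303,422). The far corner (688,235) is still down. Increasing the tilt to about 0.15 rad to leave margin.

```bash
python3 -m crank '[[[1,-0.07,0,-0.53,0,-0.03,0],[1,-0.07,0,-0.53,0,-0.03,0],[1,-0.13,0,-1.07,0,-0.06,0],[1,-0.13,0,-1.07,0,-0.06,0],[1,-0.13,0,-1.07,0,-0.06,0]]]'; python3 - <<'E'
from m import *
s=cam("side");crop(s,150,150,150,120,5,"pics/side19.png")
t=cam("top");crop(t,200,150,150,150,4,"pics/top19.png")
E
```

```text
clock: 14.5
tool_pos: [0.3439, -0.2685, 0.0515]
ee_rot: [0.022, 0.951, 0.3, -0.07]
contact_force: [3.7, 3.8, -1.4]
gripper_width: 0.0068
```

View pics/side19.png

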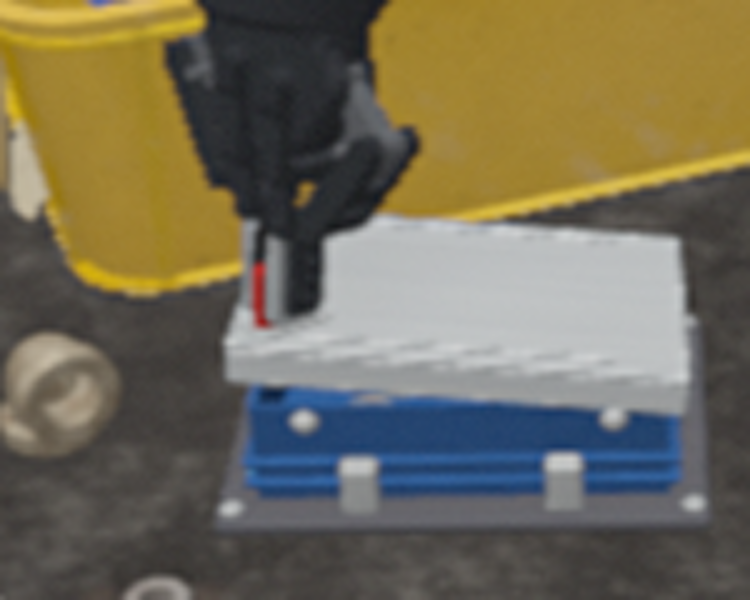

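View pics/top19.png

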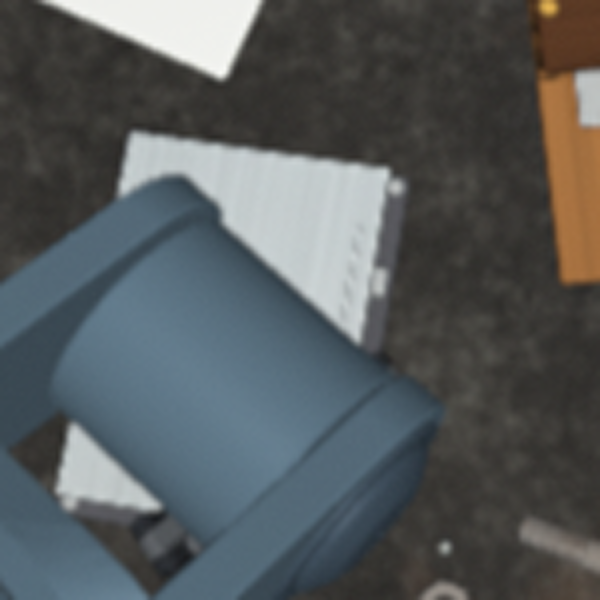

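```bash
python3 - <<'E'
from m import *
t=cam("top");s=cam("side")
T=lambda u,v:(200+(u+.5)/4-.5,150+(v+.5)/4-.5)
S=lambda u,v:(150+(u+.5)/5-.5,150+(v+.5)/5-.5)
print("far top",tri(t,T(130,131),s,S(681,236)))
print("+x-y top corner",tri(t,T(391,168),s,S(687,388)))
p,r,q=tool();print(p,np.arccos(-r.as_matrix()[2,2]))
E
```

```text
far top (array([ 0.5199, -0.1864,  0.0528]), np.float64(0.0013774773296038982))
+x-y top corner (array([ 0.4992, -0.3119,  0.061 ]), np.float64(0.0018587128015406132))
[ 0.3438 -0.2685  0.0513] 0.14543134740173136
```

The far corner triangulates to z = 0.053 on its top face while the tool tilt is 0.145 rad, so the peel step is met. Peeling a little further, then lifting.

```bash
python3 -m crank '[[[1,-0.07,0,-0.53,0,-0.03,0],[1,-0.13,0,-1.07,0,-0.06,0],[1,-0.17,0,-1.6,0,-0.09,0],[1,-0.19,0,-2.14,0,-0.12,0],[1,-0.19,0,-2.14,0,-0.12,0],[1,-0.19,0,-2.14,0,-0.12,0]]]'; python3 - <<'E'
from m import *
p,r,q=tool(); print(np.arccos(-r.as_matrix()[2,2]),q["contact_force"],q["gripper_width"])
print("up 10cm:",delta(p+[0,0,.10],r))
s=cam("side");crop(s,150,130,150,140,5,"pics/side20.png")
E
```

```text
clock: 15.4
tool_pos: [0.3452, -0.2672, 0.072]
ee_rot: [0.039, 0.945, 0.298, -0.125]
contact_force: [4.1, 4.6, -2.6]
gripper_width: 0.0069
0.26247142815655294 [ 3.9453  5.3787 -3.2717] 0.0068691762700948756
up 10cm: [-2.5947 -0.0096 -9.6575  0.      0.      0.    ]
```

View pics/side20.png

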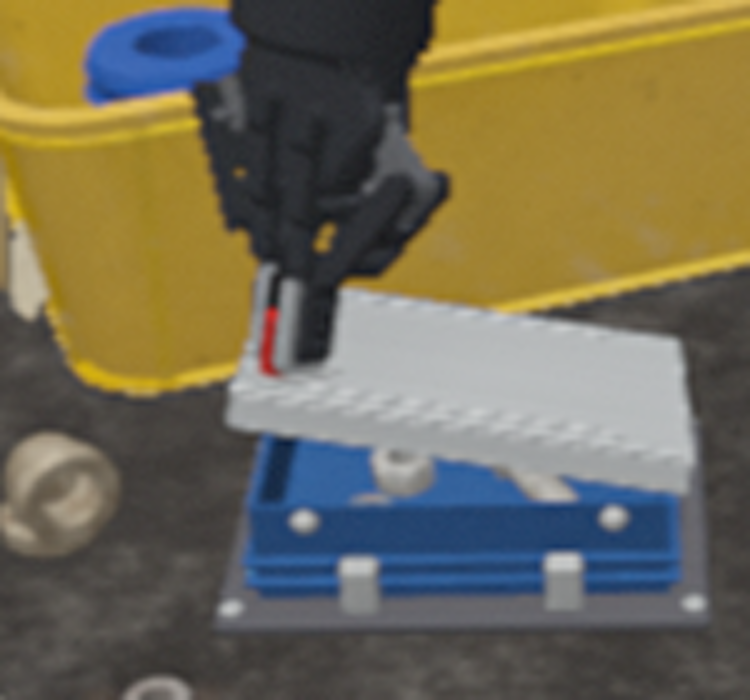

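The cover is wide open, with the tray contents visible, and the grip is firm at 6.9 mm. Lifting straight up.

```bash
python3 -m crank '[[[1,-0.26,0,-0.97,0,0,0],[1,-0.52,0,-1.93,0,0,0],[1,-0.78,0,-2.9,0,0,0],[1,-1.3,0,-4.8,0,0,0],[1,-1.95,0,-7.2,0,0,0],[1,-2.6,0,-9.66,0,0,0],[1,-3.4,0,-12.6,0,0,0],[1,-3.9,0,-14.5,0,0,0],[1,-3.9,0,-14.5,0,0,0],[1,-3.9,0,-14.5,0,0,0]]]'; python3 - <<'E'
from m import *
p,r,q=tool(); print(p,np.arccos(-r.as_matrix()[2,2]),q["contact_force"],q["gripper_width"])
print("level:",delta(p,down(35)))
s=cam("side");crop(s,150,50,170,130,4.6,"pics/side21.png")
E
```

```text
clock: 16.38
tool_pos: [0.3451, -0.2682, 0.2225]
ee_rot: [0.04, 0.946, 0.297, -0.125]
contact_force: [0.3, 0.2, -2.3]
gripper_width: 0.0069
[ 0.3441 -0.2669  0.22  ] 0.26318395740534023 [ 0.0595 -0.098  -2.9186] 0.006515878900114355
level: [ 0.      0.      0.     -0.0042  0.2632 -0.0012]
```

View pics/side21.png

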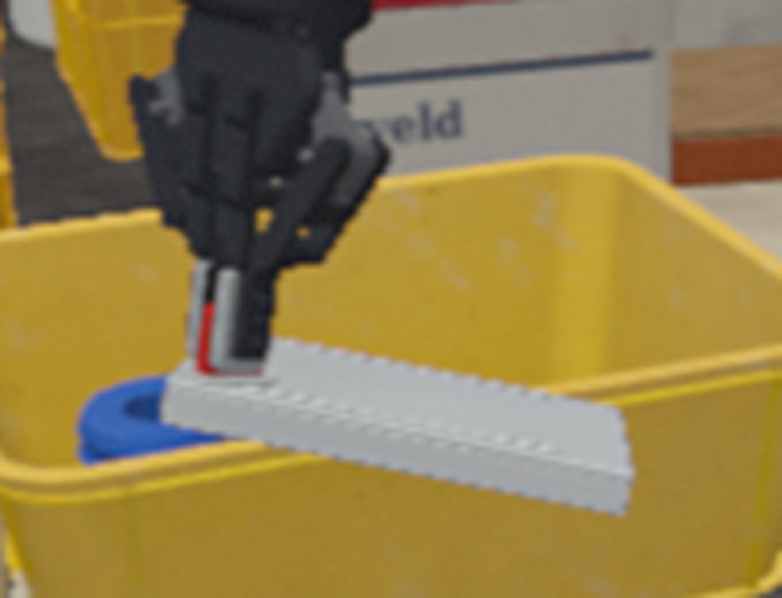

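The cover is free: the force reads about 2.9 N of weight and the grip is 6.5 mm. Next I level it and carry it over the pad.

```bash
python3 - <<'E'
from m import *
p,r,q=tool()
print(delta([.345,-.2669,.25],down(35)),delta([.56,-.2314,.25],down(35)))
E
python3 -m crank '[[[1,-0.2,0,-0.8,0,0.04,0],[1,-0.4,0,-1.5,0,0.09,0],[1,-0.6,0,-2.2,0,0.14,0],[1,-0.8,0,-3,0,0.19,0],[1,-0.8,0,-3,0,0.23,0],[1,-0.8,0,-3,0,0.263,0],[1,-0.8,0,-3,0,0.263,0],[1,-0.8,0,-3,0,0.263,0]]]'
python3 - <<'E'
from m import *
p,r,q=tool(); print(p,np.arccos(-r.as_matrix()[2,2]),q["gripper_width"])
print(delta([.56,-.2314,.25],down(35)))
s=cam("side");crop(s,150,30,170,130,4.6,"pics/side22.png")
E
```

```text
[-0.7273  0.0427 -2.9051 -0.0045  0.2632 -0.0007] [18.2452  9.4407 -8.0599 -0.0045  0.2632 -0.0007]
clock: 17.3
tool_pos: [0.3438, -0.2668, 0.2502]
ee_rot: [-0.003, 0.954, 0.3, -0.002]
contact_force: [0.1, 0.2, -1.3]
gripper_width: 0.0068
[ 0.3443 -0.2665  0.2504] 0.005872800134641239 0.006499692245755436
[19.6929  9.4835 -0.0378 -0.0058  0.001  -0.001 ]
```

View pics/side22.png

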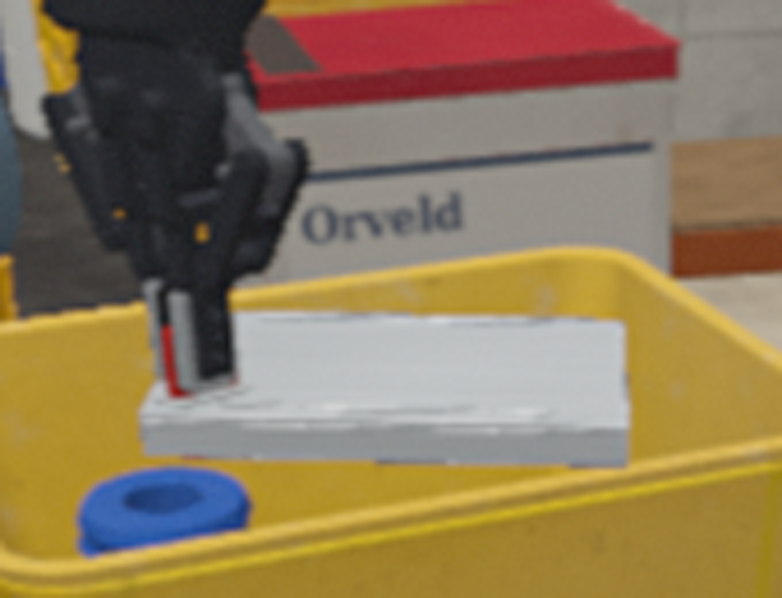

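The cover hangs level, with its edges near horizontal at rows 315–460, and it didn't slip. Carrying it to the pad.

```bash
python3 -m crank '[[[1,1.5,0.7,0,0,0,0],[1,4,2,0,0,0,0],[1,6.5,3.2,0,0,0,0],[1,9,4.4,0,0,0,0],[1,11.5,5.6,0,0,0,0],[1,14,6.8,0,0,0,0],[1,16.5,8,0,0,0,0],[1,18.5,9,0,0,0,0],[1,19.7,9.5,0,0,0,0],[1,19.7,9.5,0,0,0,0]]]' && python3 -m crank '[[[1,0,0,0,0,0,0],[1,0,0,0,0,0,0],[1,0,0,0,0,0,0],[1,0,0,0,0,0,0]]]'
python3 - <<'E'
from m import *
print(delta([.56,-.2314,.25],down(35)),tool()[2]["gripper_width"])
s=cam("side");cv2.imwrite("pics/side23.png",s["color"][:,:,::-1])
t=cam("top");cv2.imwrite("pics/top23.png",t["color"][:,:,::-1])
E
```

```text
clock: 18.28
tool_pos: [0.5623, -0.2301, 0.2488]
ee_rot: [-0.003, 0.953, 0.302, -0.002]
contact_force: [-0.1, 1.3, -1.6]
gripper_width: 0.007
clock: 18.62
tool_pos: [0.5616, -0.2303, 0.2489]
ee_rot: [-0.003, 0.953, 0.302, -0.002]
contact_force: [-2.0, 0.7, -2.6]
gripper_width: 0.007
[-0.2084 -0.0137 -0.0984 -0.0064  0.0012  0.0017] 0.006692072188308539
```

View pics/side23.png

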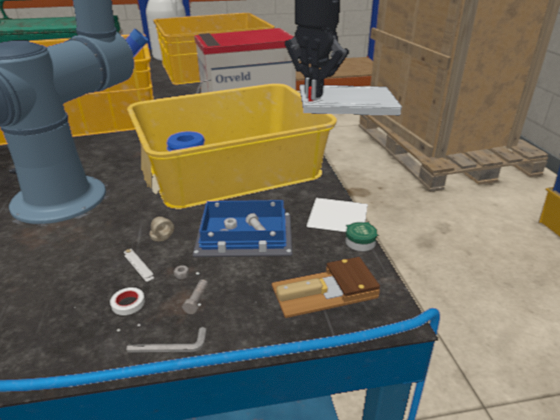

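View pics/top23.png

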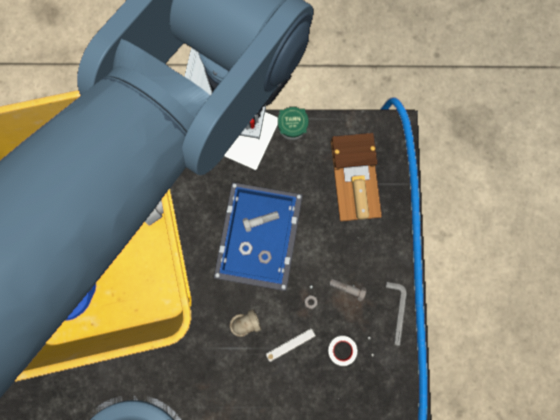

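```bash
python3 - <<'E'
from m import *
s=cam("side");crop(s,270,50,150,80,5.3,"pics/side24.png")
p,r,q=tool();print(p)
cc=np.array([p[0]+.0744,p[1]+.0305,p[2]+.030]);a=np.radians(-10);M=np.array([[np.cos(a),-np.sin(a)],[np.sin(a),np.cos(a)]])
for v in((-.088,-.063),(.088,-.063),(.088,.063),(-.088,.063)):
    w=np.r_[cc[:2]+M@v,cc[2]];print(v,w,((proj(s,w)-[270,50])*5.3).round(0))
E
```

```text
[ 0.5621 -0.2302  0.2489]
(-0.088, -0.063) [ 0.5389 -0.2464  0.2789] [173. 285.]
(0.088, -0.063) [ 0.7123 -0.277   0.2789] [696. 280.]
(0.088, 0.063) [ 0.7341 -0.1529  0.2789] [617. 169.]
(-0.088, 0.063) [ 0.5608 -0.1224  0.2789] [156. 175.]
```

View pics/side24.png

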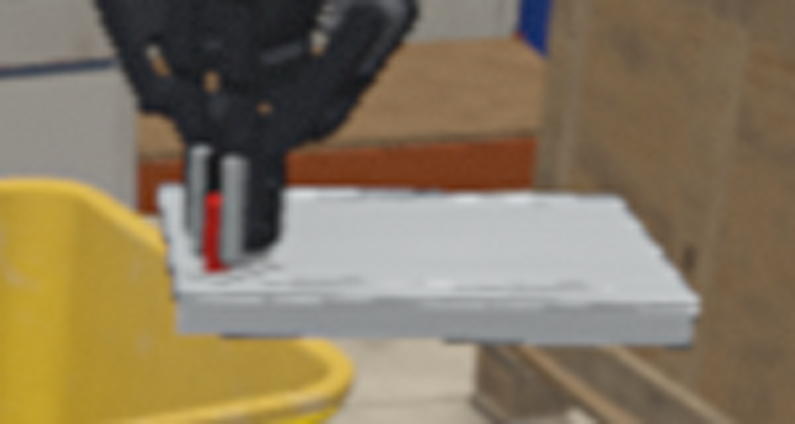

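The corner pixels fit the prediction, with the cover 5–10 mm lower and slightly tipped at the far end. That puts the centre near z ≈ 0.27, tilted well under 0.1 rad and over the pad. I'll hold briefly to confirm it is still and check the scraper and bystanders against the first picture before handing in.

```bash
python3 -m crank '[[[1,0,0,0,0,0,0],[1,0,0,0,0,0,0],[1,0,0,0,0,0,0],[1,0,0,0,0,0,0],[1,0,0,0,0,0,0],[1,0,0,0,0,0,0]]]'; python3 - <<'E'
from m import *
q=tool()[2];print(q["joint_vel"],q["gripper_width"],q["contact_force"])
c0=np.load("c0.npz")["s"];c=cam("side")["color"]
for n,(x0,y0,x1,y1) in {"tin":(342,216,382,252),"nut":(170,262,192,282),"bolt":(180,278,212,316)}.items():
    print(n,np.abs(c0[y0:y1,x0:x1].astype(int)-c[y0:y1,x0:x1]).mean())
E
```

```text
clock: 19.47
tool_pos: [0.5621, -0.2302, 0.2489]
ee_rot: [-0.003, 0.953, 0.302, -0.002]
contact_force: [-0.7, -0.1, -2.1]
gripper_width: 0.0069
[ 0.0007  0.0004 -0.0004  0.001   0.0015  0.0004] 0.006801687098956944 [-0.1304 -0.5968 -3.1691]
tin 1.5629629629629629
nut 1.4568181818181818
bolt 1.4528508771929824
```

```bash
python3 - <<'E'
from rig import ctrl
print(ctrl.hand_in())
E
```

```text
the job is handed in; nothing more can be done
None
```

The job is handed in at about 19.5 s of the 48 s allowed. My last checks showed both parts done, but the rig gave no verdict.

- **Scraper:** It lies let go in its holder, with the blade edge about 51 mm past the mouth. By the side camera it is centred across the slot within about 1 mm, and the top view shows it centred too.
- **Peel:** I tipped the cover up by its tab. At a tool tilt of 0.145 rad the far corner's top face was still at z ≈ 53 mm, on the trays.
- **Cover at hand-in:** It is held by the tab (6.8 mm opening, about 3 N of weight) and the arm is still. Its centre is within a few mm of the pad's centre and about 0.27 m high. It is roughly level, with the far end 5–10 mm lower than I predicted.
- **Bystanders:** The tin, nut and bolt look the same as in the first side picture.

**What disagreed or went wrong:**
- **TCP offset:** The true fingertips sit about 34 mm above the reported TCP. My first grasp on the scraper closed on air because of this. I measured the offset with a light touch on the handle and used it for every move after that.
- **Rotation sign:** I typed one small rotation with the wrong sign, leaving the tool tilted about 0.02 rad when it gripped the scraper. I kept that tilt until release, so the scraper still went down flat.
- **Holder position:** The two cameras differed by a few mm on the holder's sideways position. I aimed in between.

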